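# Scratch-test painted coupons

## Robot

A 7-joint arm with a two-finger parallel gripper is mounted at the origin on the work surface. World frame = base frame: x ahead of the robot, y to its left, z up, the work surface at z = 0. Lengths are in m, angles in rad, forces in N, time in s.
With the tool pointing down it reaches from about 0.4 to 0.875 m from the base axis. Payload 6.5 kg.
Tool frame: the origin (TCP) lies at the very end of the fingers, on their centre line; the grasp point (between the pads) lies grip_point_offset behind it (grip_point_offset is the distance from the TCP to the grasp point, in m); z points along the fingers, y is the line along which they close (so a half turn about z gives the same grasp; the last joint's range is limited). The gripper opens to 88 mm and grips with 3 to 60 N. Pads are 18 mm wide; open, the fingers measure 123 mm over their backs; the gripper's body (75 mm by 187 mm) begins 45 mm behind the grasp point.
Start: joints at [1.039, 0.536, -0.004, 1.538, 0.003, 1.067, -0.071], TCP at [0.292, -0.581, 0.239] pointing down, gripper open.
Joint ranges: [-2.7, 2.7], [-0.37, 2.16], [-1.27, 1.26], [0.24, 2.4], [-1.31, 4.45], [0.19, 1.91], [-2.76, 2.76]. Speed limits (rad/s): [2.39, 2.39, 3.14, 3.14, 3.14, 3.14, 3.14].

## Interface

Orientations are given as a rotation vector (axis times angle).
In Python, from rig import sense, get_image, camera_params, job_done, spot_in, mark_of, grip_point_offset gives the robot as it stands.
- The arm moves only by the shell command python3 -m creep 'ROWS' [FORCE]. ROWS is a JSON object of lists of equal length, an entry for each row: "dp": the shift along the tool's x, y, z in m, a list of three; "yaw": the turn about the tool's z in rad; "jaw": the opening, from -1 (shut) to 1 (fully open). A call has 1 to 10 rows; each row is the pose to reach, as a shift and turn from the pose commanded when the call began, along the tool's axes at that moment; what a row does not reach only later rows make up. A row lasts 1/10 s, in which the tool goes at most 50 mm and 8.59 degrees, less where a joint would pass 70% of its speed; a pose out of reach is approached as far as the arm can. A call with a gripper value outside its range is refused whole. The fingers move at their own pace and stop on an object; FORCE is the grip in N (left out, the last holds). Time passes only in rows, so rows that repeat a pose let the fingers close. It gives the time, the measured TCP pose, the force, the opening and the grip force at its end, in the units of the state.
- sense(): the state, without advancing time (a new reading comes with each control period).
- get_image(name): name is "side" or "top"; returns the picture (400x640x3 uint8, red, green, blue); there is no depth.
- camera_params(name): a dict with "mtx" (3x3 intrinsics, pixels), "eye" and "attitude" of the camera in the world. Camera axes: x right, y up, looking along -z (the intrinsics and any distortion apply to the point x, -y, -z); pixel columns grow to the right and rows downward; lengths in m; the calibration is good to about 2 mm. A picture is of the moment at which its call begins. camera_params takes no time and is no camera call.
- job_done(): hands the job in; it is judged then, once.
Trained networks look in the newest picture that a camera, given by its name, has taken for a name from the list of things; names that differ only in an ending like _2 or _b are one class to them, and where a whole thing is asked for, a point or a joint stands for the part that bears it (a point fixed in the world has none). Each returns a list of dicts, best first, with "p" (0 to 1); they miss things now and then, are a little off and sometimes report something else, mostly with a low value. They report only what shows in the picture. A call takes as long as a camera call.
- spot_in(target, camera): "box" ([left, top, right, bottom] in pixels, round what is visible of it).
- mark_of(target, camera): "uv" ([column, row] in pixels: a listed point, or the origin of a listed thing).
The state is a dict: "clock": time; "q": joint angles; "qd": joint speeds; "joint_torque": joint torques, N m; "position": TCP position; "orientation": TCP orientation; "force": force on the tool from outside, world axes, zero at the start; "wrist_torque": the same for the moment, N m; "width": finger opening in m; "grip_force": force on a finger pad.
Only numpy, scipy, OpenCV 4.12 (cv2) and the standard library are available. Lean on these libraries where they do the work, as an engineer would, in place of code of your own. Each camera call takes 0.05 s, during which the arm holds its last target. There are 200 camera calls.

## Task

First clear the tester: take the scratched yellow coupon of the last batch out of its bay and lay it flat in the grey tray. Then clamp all the painted coupons from the brown paper, each flat in a bay of its own and centred under both sprung jaws, pull the carriage knob until its pointer is on the red line (not well past it), hold it there for a second and ease it back home rather than letting it fly. Finally take the coupons out and lay them all flat in the tray too, none on top of another, leaving everything else on the bench as it is.

Things in the scene. Friction and masses are not known exactly. Their poses are not given: they have to be found in the camera images.
- tester: Three-station scratch tester fixed to the bench: grey base plate 230 x 335 x 12 mm. Origin on the bench under the middle bay's centre; x runs along the bays (and seated coupons), away from the robot; y across the bays, to the robot's left; z up. Bays at y = -85, 0, +85 mm. Each bay: a bed rib with one sprung steel jaw, 34 mm wide, at each end, near (-x) and far (+x), alike and mirrored.
- bay0_seat (a point): Centre of the right-hand (robot's view) bay, where the middle of a seated coupon comes to lie: 41 mm above the bench, 3 mm above the bed. Axes as the tester's. The coupon lies flat along x, under both lips, each jaw then pushed out by about 4 mm. Sideways (y) nothing guides it.
- bay1_seat (a point): Centre of the middle bay, where the middle of a seated coupon comes to lie: 41 mm above the bench, 3 mm above the bed. Axes as the tester's. The coupon lies flat along x, under both lips, each jaw then pushed out by about 4 mm. Sideways (y) nothing guides it.
- bay2_seat (a point): Centre of the left-hand bay, where the middle of a seated coupon comes to lie: 41 mm above the bench, 3 mm above the bed. Axes as the tester's. The coupon lies flat along x, under both lips, each jaw then pushed out by about 4 mm. Sideways (y) nothing guides it.
- bed_end (a point): Near end of the middle bay's aluminium bed rib, at its top. In every bay the rib is 80 mm long (x from -40 to +40 mm of the bay's centre), 22 mm wide, and its top is 38 mm above the bench, 26 mm above the base plate, so that fingers can straddle it.
- near_lip (a point): Edge of the near jaw's lip in the middle bay, jaw at rest: 46 mm from the bay's centre (fixed point, does not follow the jaw). Lip underside 8.5 mm and top 12.5 mm above the bed; the jaw's back face is 5 mm behind the lip's edge (51 mm); under the lip it is open to 8 mm below the bed. A jaw slides outwards up to 22 mm against 3.5 N plus 0.35 N per mm; nothing latches.
- far_lip (a point): The same on the far jaw, +46 mm. To load, tilt the coupon about 12 degrees, slide its low end over the bed's end and under one lip, push that jaw out 15 to 21 mm, lower the other end inside the other lip, let go: the springs centre it. Unload in reverse. Steel blocks behind the jaws start 87 mm from the bay's centre, 42 mm above the bench.
- pull_knob (a point): Middle of the carriage's black upright pull knob, 22 mm in diameter, 32 mm tall (47 to 79 mm above the bench), on the left of the tester at y = +155 mm, x = 0 when home; it moves with the carriage. Axes as the tester's.
- carriage (a joint): Travel of the carriage in m: 0 is home (far stop), grows as the knob is pulled straight along the tester's -x; 0.100 is the end stop. A spring pulls it home with 2.4 N at 0, 8.8 N at 0.080. The red pointer under the knob is on the red line (on the white scale left of the rail, black ticks every 10 mm) at 0.080.
- beam (a point): Middle of the carriage's beam over the bays, 12 mm wide, 56 to 66 mm above the bench, with a brass weight (20 mm wide, top 76 mm) and a stylus pin (down to 45 mm) for each bay. At home it is 80 mm beyond the bays' centres in +x, clear of seated coupons and of the far jaws' lips.
- coupon_a_mid (a point): Middle (half-way up) of the steel coupon with blue paint: flat bar 110 mm long (its x axis), 40 mm wide (y), 6 mm thick (z), 0.2 kg. At the start it lies paint up on the bench to the robot's left. May be absent (None).
- coupon_b_mid (a point): Middle (half-way up) of the steel coupon with dark green paint: flat bar 110 mm long (its x axis), 40 mm wide (y), 6 mm thick (z), 0.2 kg. At the start it lies paint up on the bench to the robot's left. May be absent (None).
- coupon_c_mid (a point): Middle (half-way up) of the steel coupon with orange paint: flat bar 110 mm long (its x axis), 40 mm wide (y), 6 mm thick (z), 0.2 kg. At the start it lies paint up on the bench to the robot's left. May be absent (None).
- old0_mid (a point): Middle (half-way up) of an already tested coupon, yellow paint with a dark scratch along its far half; size and weight as the others. If present, it starts clamped in the right-hand bay; exactly one of old0, old1, old2 is present, the others are None.
- old1_mid (a point): Middle (half-way up) of an already tested coupon, yellow paint with a dark scratch along its far half; size and weight as the others. If present, it starts clamped in the middle bay; exactly one of old0, old1, old2 is present, the others are None.
- old2_mid (a point): Middle (half-way up) of an already tested coupon, yellow paint with a dark scratch along its far half; size and weight as the others. If present, it starts clamped in the left-hand bay; exactly one of old0, old1, old2 is present, the others are None.
- tray: Loose grey plastic tray for tested coupons, to the robot's right: outside 340 (its x) x 170 (y) x 18 mm tall, walls and floor 4 mm thick, 0.7 kg. Origin at the centre of its underside; coupons lying in it have their middle 7 mm above that.
- wrench: Bystander: open-ended wrench.
- loupe: Bystander: black loupe with a steel rim and glass on top, 42 mm wide, 36 mm tall.
- paint_tin: Bystander: tin with a blue label, 66 mm wide, 85 mm tall.
- tape_roll: Bystander: yellow roll of tape, 84 mm wide, 24 mm tall.
- mug: Bystander: blue mug, 90 mm tall.
- caliper: Bystander: slide caliper, 190 mm long.

How it is judged:
On the way, in this order (a step that is already met when the one before it is completed fails the run):
1. the tested coupon of the last batch is out of the tester and lies flat in the tray (x of old0_mid in the frame of tray between -0.166 and 0.166 m and y of old0_mid in the frame of tray between -0.081 and 0.081 m and z of old0_mid in the frame of tray between 0.003 and 0.0105 m and angle between each of old0_mid, old1_mid, old2_mid's own z axis and vertical below 0.06 rad and x of old1_mid in the frame of tray between -0.166 and 0.166 m and y of old1_mid in the frame of tray between -0.081 and 0.081 m and z of old1_mid in the frame of tray between 0.003 and 0.0105 m and x of old2_mid in the frame of tray between -0.166 and 0.166 m and y of old2_mid in the frame of tray between -0.081 and 0.081 m and z of old2_mid in the frame of tray between 0.003 and 0.0105 m), for 0.2 s.
2. every new coupon is clamped flat and centred in a bay of the tester (((distance between coupon_a_mid and bay0_seat below 0.008 m and angle between the x axis of coupon_a_mid and the x axis of bay0_seat, either way round below 0.08 rad and angle between coupon_a_mid's own z axis and vertical below 0.05 rad) or (distance between coupon_a_mid and bay1_seat below 0.008 m and angle between the x axis of coupon_a_mid and the x axis of bay1_seat, either way round below 0.08 rad and angle between coupon_a_mid's own z axis and vertical below 0.05 rad) or (distance between coupon_a_mid and bay2_seat below 0.008 m and angle between the x axis of coupon_a_mid and the x axis of bay2_seat, either way round below 0.08 rad and angle between coupon_a_mid's own z axis and vertical below 0.05 rad)) and ((distance between coupon_b_mid and bay0_seat below 0.008 m and angle between the x axis of coupon_b_mid and the x axis of bay0_seat, either way round below 0.08 rad and angle between coupon_b_mid's own z axis and vertical below 0.05 rad) or (distance between coupon_b_mid and bay1_seat below 0.008 m and angle between the x axis of coupon_b_mid and the x axis of bay1_seat, either way round below 0.08 rad and angle between coupon_b_mid's own z axis and vertical below 0.05 rad) or (distance between coupon_b_mid and bay2_seat below 0.008 m and angle between the x axis of coupon_b_mid and the x axis of bay2_seat, either way round below 0.08 rad and angle between coupon_b_mid's own z axis and vertical below 0.05 rad)) and ((distance between coupon_c_mid and bay0_seat below 0.008 m and angle between the x axis of coupon_c_mid and the x axis of bay0_seat, either way round below 0.08 rad and angle between coupon_c_mid's own z axis and vertical below 0.05 rad) or (distance between coupon_c_mid and bay1_seat below 0.008 m and angle between the x axis of coupon_c_mid and the x axis of bay1_seat, either way round below 0.08 rad and angle between coupon_c_mid's own z axis and vertical below 0.05 rad) or (distance between coupon_c_mid and bay2_seat below 0.008 m and angle between the x axis of coupon_c_mid and the x axis of bay2_seat, either way round below 0.08 rad and angle between coupon_c_mid's own z axis and vertical below 0.05 rad))), for 0.3 s.
3. with the coupons clamped, the carriage is held with its pointer on the red line (80 mm, within 5 mm) (all of step 2 and value of joint carriage between 0.075 and 0.085 m), for 0.8 s.
4. the carriage is back home with the coupons still clamped (all of step 2 and value of joint carriage below 0.004 m), for 0.2 s.
At the end, for the whole second after the job is handed in: Every coupon, the old one included, lies flat and at rest on the floor of the tray, none on top of another (middle 3 to 10.5 mm above the tray's underside, tilt under 0.06 rad); the tray is flat on the bench; the carriage is home (under 4 mm) (all of step 1 and x of coupon_a_mid in the frame of tray between -0.166 and 0.166 m and y of coupon_a_mid in the frame of tray between -0.081 and 0.081 m and z of coupon_a_mid in the frame of tray between 0.003 and 0.0105 m and angle between each of coupon_a_mid, coupon_b_mid, coupon_c_mid's own z axis and vertical below 0.06 rad and x of coupon_b_mid in the frame of tray between -0.166 and 0.166 m and y of coupon_b_mid in the frame of tray between -0.081 and 0.081 m and z of coupon_b_mid in the frame of tray between 0.003 and 0.0105 m and x of coupon_c_mid in the frame of tray between -0.166 and 0.166 m and y of coupon_c_mid in the frame of tray between -0.081 and 0.081 m and z of coupon_c_mid in the frame of tray between 0.003 and 0.0105 m and value of joint carriage below 0.004 m and angle between tray's own z axis and vertical below 0.05 rad and linear speed of tray below 0.02 m/s); the robot touches nothing.
It fails at once if the carriage is pulled far past the red line (over 92 mm) (value of joint carriage above 0.092 m).
It fails at once if the carriage flies back (faster than 0.45 m/s) (velocity of joint carriage below -0.45 m/s).
It fails at once if a bystander is moved by more than 40 mm (distance of any of wrench, loupe, paint_tin, tape_roll, mug, caliper from where it was at the start of the episode above 0.04 m).
Of coupon_a, coupon_b, coupon_c only 2 to 3 are there at a start; the rules pass over those that are not, and their reading is None.
Of old0, old1, old2 only 1 to 1 are there at a start; the rules pass over those that are not, and their reading is None.
At some moment in a run one of coupon_a, coupon_b, coupon_c, tray may be knocked a few centimetres aside while the robot is not near it.
It also fails if it takes over 210 s, if anything falls off the work surface, if the arm or the gripper's body presses on something with over 40 N, if the wrist force passes 120 N, or if a joint passes its speed limit or range.

## Working session

There is one attempt and no reset: what is moved stays moved. The work goes in short steps, Python scripts to look and compute and a shell command to move; the robot and the scene stay as the last step left them, time stands still between calls to the robot, and variables do not carry over. Pictures are saved under pics/ and viewed, at most 14 in all, crops included, and the job is handed in when it is done.

```bash
ls; mkdir -p pics; cat > h.py <<'E'
import numpy as np, cv2
from scipy.spatial.transform import Rotation as R
from rig import *
def rot(a):
    a=np.array(a,float)
    if a.shape==(3,3): return a
    return R.from_rotvec(a).as_matrix() if a.size==3 else R.from_quat(a).as_matrix()
def ray(uv,cam):
    c=camera_params(cam); K=np.array(c['mtx']); d=c.get('distortion',c.get('dist'))
    n=cv2.undistortPoints(np.array([[uv]],float),K,None if d is None else np.array(d,float))[0,0]
    return np.array(c['eye']),rot(c['attitude'])@np.array([n[0],-n[1],-1])
def at(uv,cam,z):
    e,d=ray(uv,cam); return e+d*(z-e[2])/d[2]
def px(P,cam):
    c=camera_params(cam); K=np.array(c['mtx']); p=rot(c['attitude']).T@(np.array(P)-np.array(c['eye']))
    u=K@np.array([p[0]/-p[2],-p[1]/-p[2],1]); return u[:2]
def save(n,cam):
    im=get_image(cam); cv2.imwrite(f'pics/{n}.png',im[:,:,::-1]); return im
E
python3 - <<'E'
from h import *
np.set_printoptions(precision=4,suppress=True)
s=sense()
for k in s: print(k,s[k])
print(grip_point_offset)
for c in('side','top'):
    print(c,camera_params(c)); save(c+'0',c)
zs={'tester':0,'bay0_seat':.041,'bay1_seat':.041,'bay2_seat':.041,'pull_knob':.063,'tray':0,'coupon_a_mid':.003,'coupon_b_mid':.003,'coupon_c_mid':.003,'old0_mid':.041,'old1_mid':.041,'old2_mid':.041,'bed_end':.038}
for n,z in zs.items():
    for c in('top','side'):
        for m in mark_of(n,c)[:1]: print(n,c,np.round(m['p'],2),np.round(m['uv']),at(m['uv'],c,z))
E
```

```text
pics
clock 0.0
q [ 1.0388  0.5372 -0.0044  1.5388  0.0026  1.0673 -0.0712]
qd [-0.0009  0.0009  0.0008 -0.0006  0.0002  0.0012  0.0003]
joint_torque [  0.0004 -57.0989   0.9912 -25.1608  -0.0561   0.0179   0.0002]
position [ 0.2916 -0.5802  0.2379]
orientation [-3.0552 -0.7248  0.0008]
force [ 0.1264 -0.2601  0.369 ]
wrist_torque [ 0.0924  0.0236 -0.0067]
grip_force 0.0
width 0.08793073406404238
0.0187
side {'mtx': array([[372.2717,   0.    , 316.9618],
       [  0.    , 372.2717, 197.5676],
       [  0.    ,   0.    ,   1.    ]]), 'eye': array([0.1223, 0.9346, 0.7472]), 'attitude': array([ 0.3141, -1.3164, -2.3852])}
top {'mtx': array([[432.1027,   0.    , 324.277 ],
       [  0.    , 432.1027, 200.6586],
       [  0.    ,   0.    ,   1.    ]]), 'eye': array([ 0.3364, -0.0041,  1.489 ]), 'attitude': array([ 0.1546, -0.14  , -1.5857])}
tester top 0.84 [322. 205.] [0.6024 0.015  0.    ]
tester side 0.91 [308. 218.] [0.6204 0.005  0.    ]
bay0_seat top 0.89 [349. 200.] [ 0.6105 -0.0782  0.041 ]
bay0_seat side 0.82 [317. 195.] [ 0.6318 -0.0879  0.041 ]
bay1_seat top 0.79 [324. 202.] [0.
[... 321 characters left out ...]
] [ 0.4771 -0.3468  0.    ]
tray side 0.68 [379. 180.] [ 0.4854 -0.3638  0.    ]
coupon_a_mid top 0.69 [202. 230.] [0.5236 0.4336 0.003 ]
coupon_a_mid side 0.72 [265. 315.] [0.5214 0.4277 0.003 ]
coupon_b_mid top 0.65 [235. 206.] [0.6051 0.3213 0.003 ]
coupon_b_mid side 0.6 [239. 248.] [0.7382 0.2408 0.003 ]
coupon_c_mid side 0.19 [312. 205.] [ 0.6437 -0.0698  0.003 ]
old0_mid top 0.74 [324. 190.] [0.6482 0.0053 0.041 ]
old1_mid top 0.81 [327. 205.] [ 0.5944 -0.0008  0.041 ]
old1_mid side 0.66 [311. 207.] [ 0.6165 -0.0083  0.041 ]
old2_mid top 0.21 [364. 264.] [ 0.3949 -0.1209  0.041 ]
bed_end top 0.78 [330. 215.] [ 0.5603 -0.011   0.038 ]
bed_end side 0.56 [321. 213.] [0.5704 0.0074 0.038 ]
```

View pics/top0.png

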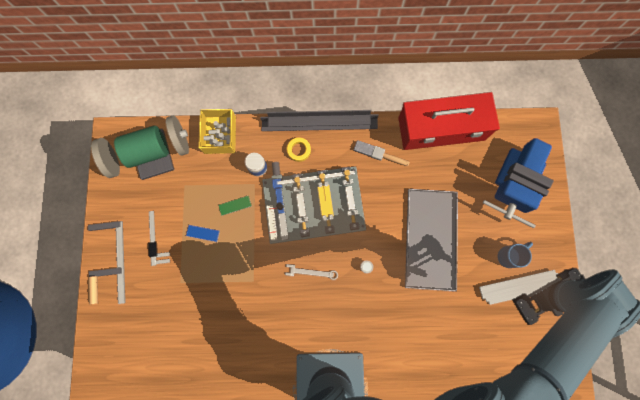

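View pics/side0.png

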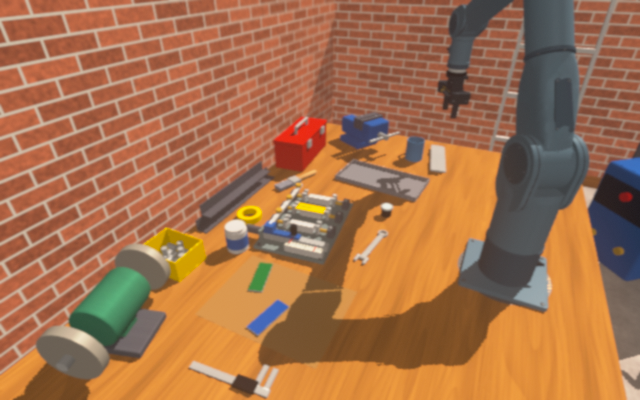

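```bash
python3 - <<'E'
from h import *
np.set_printoptions(precision=4,suppress=True)
im=cv2.imread('pics/top0.png'); hsv=cv2.cvtColor(im,cv2.COLOR_BGR2HSV)
c=im[150:250,245:380]; cv2.imwrite('pics/crop0.png',cv2.resize(c,None,fx=5.9,fy=5.9,interpolation=cv2.INTER_CUBIC))
def seg(lo,hi,box,z,n):
    m=cv2.inRange(hsv,lo,hi); k=np.zeros_like(m); x0,y0,x1,y1=box; k[y0:y1,x0:x1]=m[y0:y1,x0:x1]
    nn,l,st,ce=cv2.connectedComponentsWithStats(k); i=1+np.argmax(st[1:,4]); ys,xs=np.where(l==i)
    P=np.array([at((x,y),'top',z)[:2] for x,y in zip(xs,ys)]); mu=P.mean(0); w,v=np.linalg.eigh(np.cov((P-mu).T)); d=v[:,1]*np.sign(v[0,1])
    print(n,len(P),ce[i],mu,'ang',np.degrees(np.arctan2(d[1],d[0])),'len',np.sqrt(12*w))
seg((20,100,120),(35,255,255),(305,170,345,230),.044,'yellow')
seg((45,80,20),(85,255,255),(210,185,260,225),.006,'green')
seg((105,120,40),(125,255,255),(180,220,225,245),.006,'blue')
seg((0,0,70),(179,60,200),(400,180,462,300),.004,'tray')
E
```

```text
yellow 365 [325.1644 200.326 ] [0.6113 0.0037] ang 7.360340957315699 len [0.0417 0.1043]
green 317 [234.2902 205.2587] [0.6076 0.3217] ang -73.04895325027942 len [0.0369 0.1067]
blue 315 [202.1079 232.9524] [0.5126 0.4313] ang 78.31597909860844 len [0.0357 0.1055]Traceback (most recent call last):
  File "<stdin>", line 13, in <module>
  File "<stdin>", line 8, in seg
  File "h.py", line 13, in at
    e,d=ray(uv,cam); return e+d*(z-e[2])/d[2]
        ~~~^^^^^^^^
  File "h.py", line 9, in ray
    c=camera_params(cam); K=np.array(c['mtx']); d=c.get('distortion',c.get('dist'))
ValueError: time passes only in moves, steps and waits
```

View pics/crop0.png

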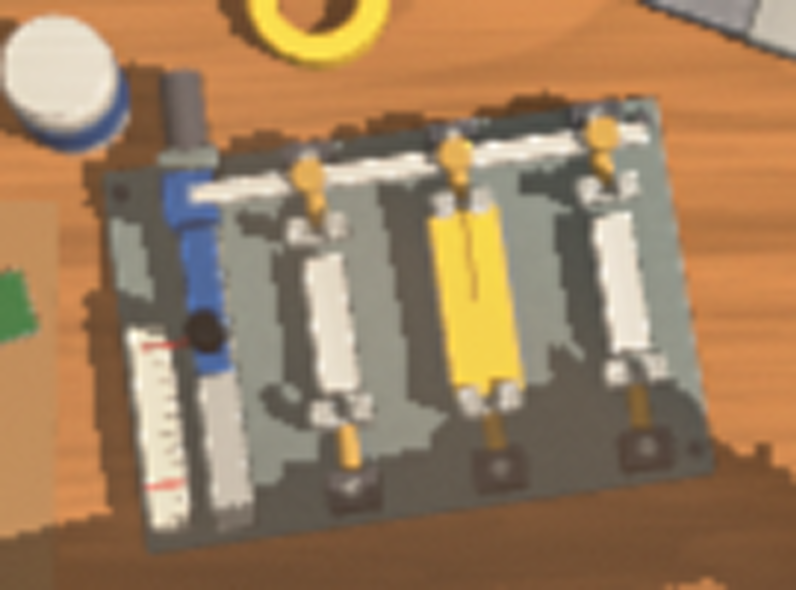

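```bash
python3 - <<'E'
import re
s=open('h.py').read()
s=s.replace("def ray","CP={k:camera_params(k) for k in('side','top')}\ndef ray").replace("c=camera_params(cam);","c=CP[cam];")
s+='''
def seg(im,lo,hi,box,z,n,cam='top'):
    hsv=cv2.cvtColor(im,cv2.COLOR_RGB2HSV)
    m=cv2.inRange(hsv,lo,hi); k=np.zeros_like(m); x0,y0,x1,y1=box; k[y0:y1,x0:x1]=m[y0:y1,x0:x1]
    nn,l,st,ce=cv2.connectedComponentsWithStats(k)
    if nn<2: return print(n,'none')
    i=1+np.argmax(st[1:,4]); ys,xs=np.where(l==i)
    P=np.array([at((x,y),cam,z)[:2] for x,y in zip(xs,ys)]); mu=P.mean(0); w,v=np.linalg.eigh(np.cov((P-mu).T)); d=v[:,1]*np.sign(v[0,1])
    print(n,len(P),ce[i].round(1),mu,'ang',np.degrees(np.arctan2(d[1],d[0])).round(2),'len',np.sqrt(12*w))
    return mu,np.arctan2(d[1],d[0])
'''
open('h.py','w').write(s)
E
python3 - <<'E'
from h import *
np.set_printoptions(precision=4,suppress=True)
im=cv2.imread('pics/top0.png')[:,:,::-1].copy()
seg(im,(0,0,50),(179,70,200),(403,185,460,293),.006,'tray')
f=lambda u,v,z:at((245+(u+.5)/5.9-.5,150+(v+.5)/5.9-.5),'top',z)[:2]
p=[f(*q,.012) for q in((108,178),(655,97),(712,470),(148,550))]
print('plate',p,np.mean(p,0),[np.degrees(np.arctan2(*(b-a)[::-1])) for a,b in((p[3],p[0]),(p[2],p[1]),(p[1],p[0]),(p[2],p[3]))])
print('knob',f(205,332,.079),'rib2',f(328,322,.038),'rib0',f(622,283,.038),'rib1y',f(475,300,.044))
print('beam',f(200,192,.066),f(640,132,.066))
for q in((409,190),(456,192),(454,290),(405,287)): print(at(q,'top',.018)[:2])
c=im[180:300,395:470];cv2.imwrite('pics/tray0.png',cv2.resize(c,None,fx=5,fy=5)[:,:,::-1])
print(sense()['clock'])
E
```

```text
tray 4953 [431.4 239.7] [ 0.4748 -0.3573] ang -5.02 len [0.1706 0.3408]
plate [array([0.6955, 0.2214]), array([ 0.7382, -0.1059]), array([ 0.5134, -0.1318]), array([0.4734, 0.1965])] [0.6051 0.0451] [np.float64(6.395287397090788), np.float64(6.562311620528509), np.float64(97.43627700093053), np.float64(96.94325896585592)]
knob [0.5891 0.1559] rib2 [0.6008 0.0893] rib0 [ 0.6202 -0.0814] rib1y [0.6108 0.004 ]
beam [0.673  0.1603] [ 0.7029 -0.0929]
[ 0.6465 -0.288 ]
[ 0.636  -0.4501]
[ 0.3038 -0.4184]
[ 0.3166 -0.2564]
1.4
```

View pics/tray0.png

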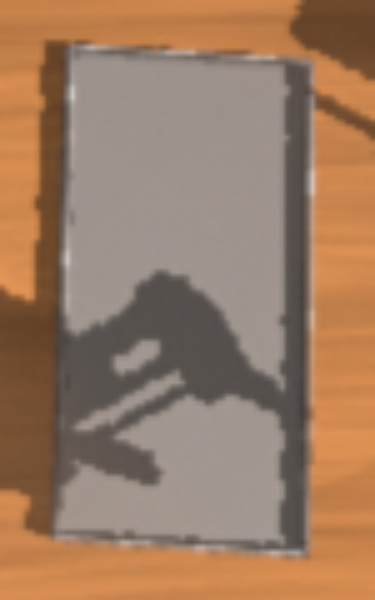

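```bash
cat > tf.py <<'E'
import sys,numpy as np
from scipy.spatial.transform import Rotation as R
from rig import sense
C=np.array([.6095,.0035]); A=np.radians(6.7)
T=np.array([.4755,-.3545]); TA=np.radians(-5.3)
def t2w(x,y,c=C,a=A): return c+np.array([np.cos(a)*x-np.sin(a)*y,np.sin(a)*x+np.cos(a)*y])
def w2t(p,c=C,a=A):
    d=np.array(p)[:2]-c; return np.array([np.cos(a)*d[0]+np.sin(a)*d[1],-np.sin(a)*d[0]+np.cos(a)*d[1]])
def show(target=None,h=None):
    "target world xyz -> dp in tool axes; h = wanted heading of tool x (rad)"
    s=sense(); m=R.from_rotvec(s['orientation']).as_matrix(); p=np.array(s['position'])
    hd=np.arctan2(m[1,0],m[0,0]); print('t=%.2f'%s['clock'],'tcp tester mm',(w2t(p)*1000).round(1),'z %.1f'%(p[2]*1000),'head %.2f'%np.degrees(hd),'tilt',np.round(m[:2,2],4),'q7 %.2f'%s['q'][6],'F',np.round(s['force'],1),'w %.1f'%(s['width']*1000),'g %.1f'%s['grip_force'])
    if target is not None: print('dp mm',((np.array(target)-p)@m*1000).round(1),'yaw','' if h is None else round(((hd-h+np.pi/2)%np.pi)-np.pi/2,3))
if __name__=='__main__':
    a=[float(v) for v in sys.argv[2:]]
    if len(sys.argv)==1: show()
    elif sys.argv[1]=='t': show([*t2w(a[0]/1e3,a[1]/1e3),a[2]/1e3],A)
    elif sys.argv[1]=='y': show([*t2w(a[0]/1e3,a[1]/1e3,T,TA),a[2]/1e3],TA)
    else: show([a[0],a[1],a[2]/1e3],np.radians(a[3]))
E
python3 -m creep '{"dp":[[0.535,-0.383,0],[0.535,-0.383,0],[0.535,-0.383,0],[0.535,-0.383,0],[0.535,-0.383,0],[0.535,-0.383,0],[0.535,-0.383,0],[0.535,-0.383,0],[0.535,-0.383,0],[0.535,-0.383,0]],"yaw":[0.12,0.24,0.35,0.35,0.35,0.35,0.35,0.35,0.35,0.35],"jaw":[1,1,1,1,1,1,1,1,1,1]}' 25
python3 tf.py t -12 0 100
```

```text
clock: 2.4
position: [0.5252, -0.1363, 0.2391]
orientation: [3.136, 0.182, 0.001]
force: [1.2, 0.2, -0.3]
width: 0.0884
grip_force: 0.0
t=2.40 tcp tester mm [-100. -129.] z 239.1 head 6.63 tilt [ 0.0007 -0.0003] q7 -1.32 F [ 1.2  0.2 -0.3] w 88.4 g 0.0
dp mm [  87.7 -129.1  139.1] yaw -0.001
```

```bash
python3 -m creep '{"dp":[[0.088,-0.129,0],[0.088,-0.129,0],[0.088,-0.129,0.02],[0.088,-0.129,0.06],[0.088,-0.129,0.1],[0.088,-0.129,0.139],[0.088,-0.129,0.139]],"yaw":[0,0,0,0,0,0,0],"jaw":[0.4,0.4,0.4,0.4,0.4,0.4,0.4]}'
python3 tf.py t -12 0 36; python3 -c "
from h import *
im=save('s1','side');cv2.imwrite('pics/s1c.png',cv2.resize(im[150:280,230:390],None,fx=4.5,fy=4.5,interpolation=cv2.INTER_CUBIC)[:,:,::-1])"
```

```text
clock: 3.1
position: [0.5929, 0.0001, 0.0949]
orientation: [3.136, 0.183, -0.015]
force: [-0.3, -0.5, -0.4]
width: 0.0618
grip_force: 0.0
t=3.10 tcp tester mm [-16.9  -1.4] z 94.9 head 6.67 tilt [-0.0098 -0.0006] q7 -1.62 F [-0.3 -0.5 -0.4] w 61.8 g 0.0
dp mm [ 5.5 -1.4 58.8] yaw -0.001
```

View pics/s1c.png

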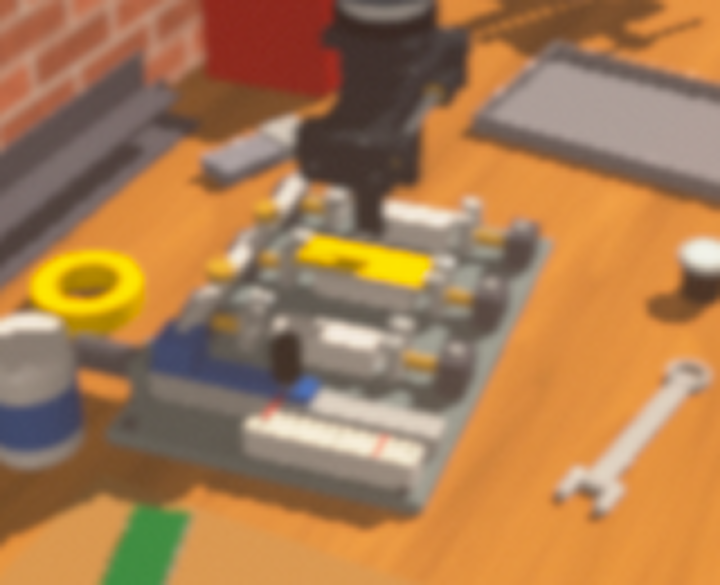

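```bash
python3 -m creep '{"dp":[[0,0,0],[0,0,0.02],[0,0,0.04],[0,0,0.06],[0,0,0.0625],[0,0,0.0625]],"yaw":[0,0,0,0,0,0],"jaw":[0.4,0.4,0.4,0.4,0.4,0.4]}' 25
python3 tf.py t -12 0 36
```

```text
clock: 3.75
position: [0.5982, 0.0002, 0.0389]
orientation: [3.136, 0.181, 0.004]
force: [0.0, 0.0, 0.6]
width: 0.0618
grip_force: 0.0
t=3.75 tcp tester mm [-11.6  -2. ] z 38.9 head 6.62 tilt [0.0023 0.0001] q7 -1.64 F [0.  0.  0.6] w 61.8 g 0.0
dp mm [-0.4 -2.   2.9] yaw -0.001
```

```bash
python3 -m creep '{"dp":[[0,0,0.001],[0,0,0.001],[0,0,0.001],[0,0,0.001],[0,0,0.001],[0,0,0.001],[0,0,0.001],[0,0,0.001]],"yaw":[0,0,0,0,0,0,0,0],"jaw":[0.4,0.4,-1,-1,-1,-1,-1,-1]}' 25
python3 tf.py t -12 0 36
```

```text
clock: 4.55
position: [0.597, 0.0011, 0.0364]
orientation: [-3.135, -0.183, -0.0]
force: [-1.9, 3.4, 4.8]
width: 0.0394
grip_force: 25.0
t=4.55 tcp tester mm [-12.7  -0.9] z 36.4 head 6.67 tilt [0.0001 0.0009] q7 -1.64 F [-1.9  3.4  4.8] w 39.4 g 25.0
dp mm [ 0.7 -0.9  0.4] yaw -0.0
```

```bash
python3 -m creep '{"dp":[[0,0,0],[0.004,0,0],[0.008,0,0],[0.012,0,0],[0.016,0,0],[0.018,0,0],[0.018,0,0],[0.018,0,0]],"yaw":[0,0,0,0,0,0,0,0],"jaw":[-1,-1,-1,-1,-1,-1,-1,-1]}' 35
python3 tf.py t 5 0 36
python3 -m creep '{"dp":[[0,0,-0.003],[0,0,-0.006],[0,0,-0.009],[0,0,-0.012],[0,0,-0.014],[0,0,-0.014]],"yaw":[0,0,0,0,0,0],"jaw":[-1,-1,-1,-1,-1,-1]}'
python3 tf.py t -30 0 50
python3 -c "
from h import *
im=save('s2','side');cv2.imwrite('pics/s2c.png',cv2.resize(im[170:240,270:350],None,fx=8,fy=8,interpolation=cv2.INTER_CUBIC)[:,:,::-1])"
```

```text
clock: 5.35
position: [0.6062, 0.0018, 0.0363]
orientation: [3.135, 0.183, -0.028]
force: [-26.4, 2.4, 33.1]
width: 0.0391
grip_force: 35.1
t=5.35 tcp tester mm [-3.4 -1.4] z 36.3 head 6.66 tilt [-0.0179 -0.0021] q7 -1.63 F [-26.4   2.4  33.1] w 39.1 g 35.1
dp mm [ 8.4 -1.4  0.1] yaw -0.001
clock: 5.95
position: [0.6088, 0.0014, 0.0474]
orientation: [3.135, 0.182, -0.019]
force: [-9.5, 0.9, -4.5]
width: 0.0393
grip_force: 35.0
t=5.95 tcp tester mm [-0.9 -2. ] z 47.4 head 6.64 tilt [-0.0123 -0.0016] q7 -1.63 F [-9.5  0.9 -4.5] w 39.3 g 35.0
dp mm [-29.1  -1.9  -2.2] yaw -0.001
```

View pics/s2c.png

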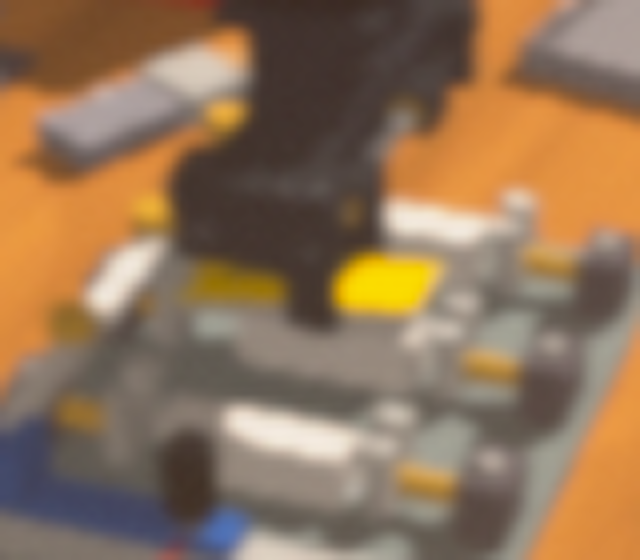

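```bash
python3 -m creep '{"dp":[[0,0,-0.003],[-0.006,0,-0.003],[-0.012,0,-0.003],[-0.018,0,-0.003],[-0.026,0,-0.003],[-0.034,0,-0.004],[-0.038,0,-0.004],[-0.038,0,-0.004]],"yaw":[0,0,0,0,0,0,0,0],"jaw":[-1,-1,-1,-1,-1,-1,-1,-1]}' 35
python3 tf.py t -32 0 50
python3 -m creep '{"dp":[[0,0,-0.005],[0,0,-0.01],[0,0,-0.015],[0,0,-0.025],[0,0,-0.05],[0,0,-0.075],[0,0,-0.09]],"yaw":[0,0,0,0,0,0,0],"jaw":[-1,-1,-1,-1,-1,-1,-1]}'
python3 tf.py
python3 -c "
from h import *
im=save('s3','side');cv2.imwrite('pics/s3c.png',cv2.resize(im[140:240,250:370],None,fx=6,fy=6,interpolation=cv2.INTER_CUBIC)[:,:,::-1])"
```

```text
clock: 6.8
position: [0.577, -0.0025, 0.0546]
orientation: [3.136, 0.181, 0.001]
force: [-0.1, -0.4, -2.2]
width: 0.0395
grip_force: 35.0
t=6.80 tcp tester mm [-32.9  -2.1] z 54.6 head 6.62 tilt [ 0.0007 -0.0003] q7 -1.63 F [-0.1 -0.4 -2.2] w 39.5 g 35.0
dp mm [ 0.9 -2.1  4.6] yaw -0.001
clock: 7.5
position: [0.5782, -0.002, 0.1467]
orientation: [3.136, 0.182, 0.005]
force: [1.1, 0.6, -0.9]
width: 0.0394
grip_force: 35.0
t=7.50 tcp tester mm [-31.8  -1.8] z 146.7 head 6.64 tilt [0.0029 0.0001] q7 -1.61 F [ 1.1  0.6 -0.9] w 39.4 g 35.0
```

View pics/s3c.png

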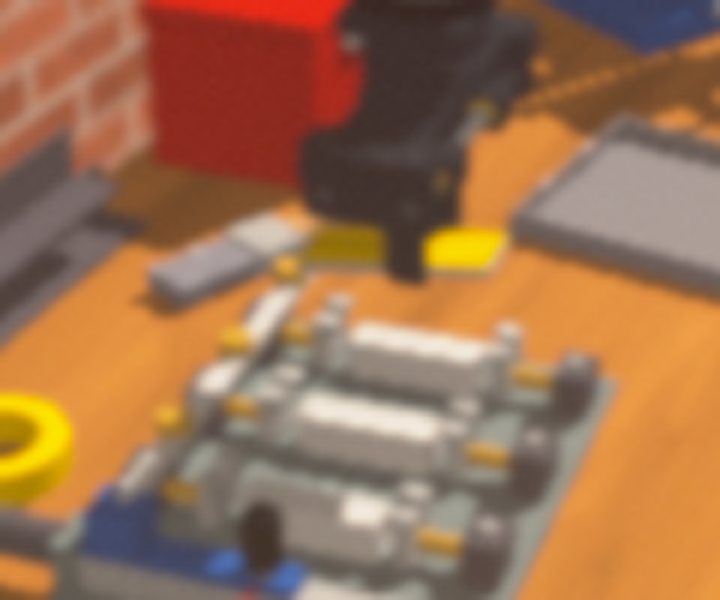

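```bash
cat > tray.py <<'E'
from h import *
im=get_image('top'); hsv=cv2.cvtColor(im,cv2.COLOR_RGB2HSV)
m=cv2.inRange(hsv,(0,0,40),(179,70,210)); k=np.zeros_like(m); k[175:305,385:475]=m[175:305,385:475]
k=cv2.morphologyEx(k,cv2.MORPH_OPEN,np.ones((3,3)))
n,l,st,ce=cv2.connectedComponentsWithStats(k); i=1+np.argmax(st[1:,4])
h=cv2.convexHull(cv2.findContours((l==i).astype(np.uint8),0,1)[0][0])[:,0]
P=np.array([at(p,'top',.015)[:2] for p in h],np.float32); print('tray',cv2.minAreaRect(P*1000),'ref (475.5,-354.5) -5.3')
E
python3 tray.py; python3 tf.py y 68 -36 150
```

```text
tray ((477.0435791015625, -355.63494873046875), (171.00697326660156, 338.3376159667969), 85.0380859375) ref (475.5,-354.5) -5.3
t=7.60 tcp tester mm [-31.1  -1.9] z 146.7 head 6.63 tilt [0.0046 0.0001] q7 -1.61 F [ 0.   0.3 -2.3] w 39.2 g 35.0
dp mm [-84.2 387.5  -3.5] yaw 0.208
```

```bash
python3 -m creep '{"dp":[[-0.01,0.04,0],[-0.02,0.085,0],[-0.03,0.13,0],[-0.04,0.175,0],[-0.05,0.22,0],[-0.06,0.265,0],[-0.07,0.31,0],[-0.08,0.355,0],[-0.084,0.387,0],[-0.084,0.387,0]],"yaw":[0,0.04,0.08,0.12,0.16,0.2,0.208,0.208,0.208,0.208],"jaw":[-1,-1,-1,-1,-1,-1,-1,-1,-1,-1]}'
python3 -m creep '{"dp":[[0,0,0],[0,0,0.03],[0,0,0.07],[0,0,0.1],[0,0,0.11],[0,0,0.11]],"yaw":[0,0,0,0,0,0],"jaw":[-1,-1,-1,-1,-1,-1]}'
python3 tf.py y 68 -36 6
```

```text
clock: 8.6
position: [0.5351, -0.4029, 0.1427]
orientation: [3.134, -0.157, -0.004]
force: [0.4, -1.2, -2.0]
width: 0.0392
grip_force: 35.0
clock: 9.2
position: [0.5378, -0.3939, 0.0325]
orientation: [-3.136, 0.142, 0.004]
force: [0.2, 0.2, -2.0]
width: 0.0394
grip_force: 35.0
t=9.20 tcp tester mm [-117.5 -386.4] z 32.5 head -5.18 tilt [-0.0027  0.0027] q7 -1.13 F [ 0.2  0.2 -2. ] w 39.4 g 35.0
dp mm [ 2.4  2.6 26.5] yaw 0.002
```

```bash
python3 -m creep '{"dp":[[0.002,0.003,0.005],[0.002,0.003,0.01],[0.002,0.003,0.014],[0.002,0.003,0.018],[0.002,0.003,0.022],[0.002,0.003,0.025],[0.002,0.003,0.025],[0.002,0.003,0.025]],"yaw":[0,0,0,0,0,0,0,0],"jaw":[-1,-1,-1,-1,-1,-1,-1,-1]}'
python3 tf.py y 68 -36 6
```

```text
clock: 10.0
position: [0.54, -0.3995, 0.0095]
orientation: [3.138, -0.145, -0.0]
force: [-1.0, 0.4, 1.9]
width: 0.0389
grip_force: 35.0
t=10.00 tcp tester mm [-116.  -392.2] z 9.5 head -5.29 tilt [-0.     -0.0001] q7 -1.13 F [-1.   0.4  1.9] w 38.9 g 35.0
dp mm [-0.4 -2.9  3.5] yaw 0.0
```

```bash
python3 -m creep '{"dp":[[0,-0.002,0.002],[0,-0.002,0.0035],[0,-0.002,0.0035],[0,-0.002,0.0035],[0,-0.002,0.0035],[0,-0.002,0.0035]],"yaw":[0,0,0,0,0,0],"jaw":[-1,-1,-1,0.2,0.2,0.2]}'
python3 -m creep '{"dp":[[0,0,0],[0,0,-0.02],[0,0,-0.06],[0,0,-0.11],[0,0,-0.16],[0,0,-0.2]],"yaw":[0,0,0,0,0,0],"jaw":[0.2,0.2,0.2,0.4,0.4,0.4]}'
python3 tf.py; python3 - <<'E'
from h import *
im=save('t4','top'); seg(im,(20,100,120),(35,255,255),(395,175,470,310),.012,'yellow')
seg(im,(45,80,20),(85,255,255),(180,165,270,245),.006,'green')
seg(im,(105,120,40),(125,255,255),(180,200,245,260),.006,'blue')
E
```

```text
clock: 10.6
position: [0.5404, -0.3969, 0.0055]
orientation: [-3.138, 0.144, 0.0]
force: [0.9, -0.2, 0.5]
width: 0.0528
grip_force: 0.0
clock: 11.2
position: [0.5408, -0.3976, 0.209]
orientation: [3.137, -0.145, 0.003]
force: [0.3, 0.0, -0.5]
width: 0.0617
grip_force: 0.0
t=11.20 tcp tester mm [-115.  -390.4] z 209.0 head -5.28 tilt [ 0.0021 -0.0013] q7 -1.12 F [ 0.3  0.  -0.5] w 61.7 g 0.0
yellow 196 [441.8 224. ] [ 0.52622389 -0.39504156] ang -9.77 len [0.03926774 0.05866229]
green 143 [227.1 207.7] [0.59952371 0.34669076] ang -73.05 len [0.03446309 0.05435414]
blue 301 [202.2 233. ] [0.51243132 0.43102978] ang 78.26 len [0.03464792 0.10469613]
```

```bash
python3 tf.py w .610 .314 150 106.9
```

```text
t=11.25 tcp tester mm [-112.4 -392.8] z 216.0 head -5.29 tilt [ 0.0104 -0.0067] q7 -1.12 F [ 2.1 -2.   5.2] w 61.5 g 0.0
dp mm [-5.000e-01 -7.171e+02  6.190e+01] yaw 1.183
```

```bash
python3 -m creep '{"dp":[[0,-0.04,0],[0,-0.085,0],[0,-0.13,0],[0,-0.18,0],[0,-0.23,0],[0,-0.28,0],[0,-0.33,0],[0,-0.38,0],[0,-0.43,0],[0,-0.48,0]],"yaw":[-0.1,-0.24,-0.38,-0.52,-0.66,-0.8,-0.94,-1.08,-1.22,-1.36],"jaw":[0.4,0.4,0.4,0.4,0.4,0.4,0.4,0.4,0.4,0.4]}' 30
python3 tf.py w .610 .314 100 106.9
```

```text
clock: 12.25
position: [0.5843, 0.0825, 0.2057]
orientation: [2.526, 1.868, 0.0]
force: [1.4, -1.2, 0.1]
width: 0.0619
grip_force: 0.0
t=12.25 tcp tester mm [-15.8  81.4] z 205.7 head 72.96 tilt [ 0.0003 -0.0001] q7 -0.73 F [ 1.4 -1.2  0.1] w 61.9 g 0.0
dp mm [228.9 -43.3 105.7] yaw -0.592
```

```bash
python3 -m creep '{"dp":[[0.045,-0.01,0],[0.09,-0.02,0],[0.14,-0.03,0.01],[0.19,-0.04,0.03],[0.229,-0.043,0.06],[0.229,-0.043,0.09],[0.229,-0.043,0.106],[0.229,-0.043,0.106]],"yaw":[-0.14,-0.28,-0.42,-0.55,-0.592,-0.592,-0.592,-0.592],"jaw":[0.4,0.4,0.4,0.4,0.4,0.4,0.4,0.4]}'
python3 tf.py w .610 .314 2 106.9; python3 - <<'E'
from h import *
im=save('t5','top'); seg(im,(20,100,120),(35,255,255),(395,175,470,310),.012,'yellow')
im=save('s5','side'); seg(im,(45,80,20),(85,255,255),(180,235,300,300),.006,'green','side'); seg(im,(105,120,40),(125,255,255),(225,280,300,350),.006,'blue','side')
print(px((.6076,.3217,.006),'side'))
cv2.imwrite('pics/s5c.png',cv2.resize(im[190:340,190:340],None,fx=4,fy=4,interpolation=cv2.INTER_CUBIC)[:,:,::-1])
E
```

```text
clock: 13.05
position: [0.6103, 0.3097, 0.0967]
orientation: [-1.878, -2.517, 0.009]
force: [0.1, -0.7, 0.1]
width: 0.0616
grip_force: 0.0
t=13.05 tcp tester mm [ 36.5 304.1] z 96.7 head 106.53 tilt [-0.0044 -0.0036] q7 -0.58 F [ 0.1 -0.7  0.1] w 61.6 g 0.0
dp mm [ 4.4  1.4 94.7] yaw -0.007
yellow 380 [442.1 216.4] [ 0.55270692 -0.39767876] ang -6.33 len [0.0411558  0.11050734]
green 334 [260.  276.9] [0.60735246 0.3217676 ] ang -73.45 len [0.0349242  0.10540036]
blue 452 [267.1 316.9] [0.51323244 0.43101331] ang 78.4 len [0.03328191 0.10439163]
[260.02485711 276.63349047]
```

View pics/s5c.png

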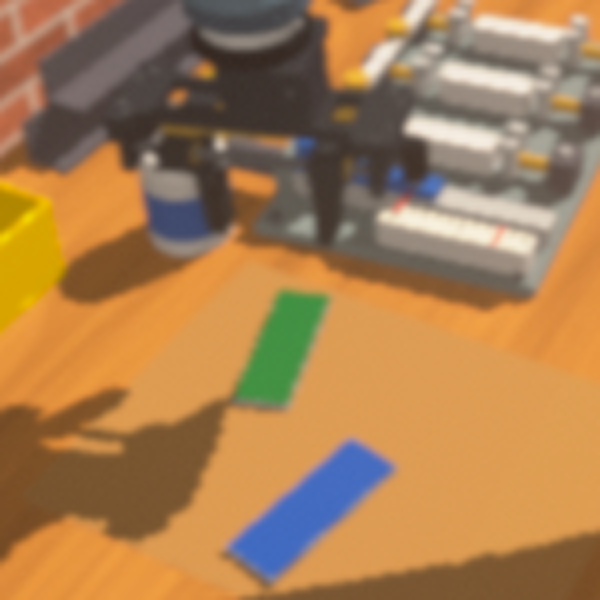

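```bash
python3 -c "
from h import *
print(at((255,160),'top',.085),px((.6103,.3097,.0967),'side'))"
python3 -m creep '{"dp":[[0.004,0.001,0],[0.004,0.001,0.03],[0.004,0.001,0.06],[0.004,0.001,0.08],[0.004,0.001,0.0905],[0.004,0.001,0.0905],[0.004,0.001,0.0905],[0.004,0.001,0.0905]],"yaw":[-0.007,-0.007,-0.007,-0.007,-0.007,-0.007,-0.007,-0.007],"jaw":[0.4,0.4,0.4,0.4,0.4,0.4,0.4,0.4]}'
python3 tf.py w .610 .314 2 106.9
```

```text
[0.74680643 0.23746254 0.085     ] [258.77624389 248.80236266]
clock: 13.95
position: [0.6125, 0.3168, 0.0108]
orientation: [1.869, 2.524, 0.004]
force: [-1.0, 0.1, 0.9]
width: 0.0615
grip_force: 0.0
t=13.95 tcp tester mm [ 39.6 310.8] z 10.8 head 106.95 tilt [0.002  0.0013] q7 -0.61 F [-1.   0.1  0.9] w 61.5 g 0.0
dp mm [-1.9 -3.2  8.8] yaw 0.001
```

```bash
python3 -m creep '{"dp":[[-0.002,-0.003,0.004],[-0.002,-0.003,0.0075],[-0.002,-0.003,0.0075],[-0.002,-0.003,0.0075],[-0.002,-0.003,0.0075],[-0.002,-0.003,0.0075],[-0.002,-0.003,0.0075],[-0.002,-0.003,0.0075],[-0.002,-0.003,0.0075]],"yaw":[0,0,0,0,0,0,0,0,0],"jaw":[0.4,0.4,0.4,-1,-1,-1,-1,-1,-1]}' 30
python3 tf.py w .610 .314 2 106.9
python3 -m creep '{"dp":[[0,0,-0.01],[0,0,-0.04],[0,0,-0.08],[0,0,-0.13],[0,0,-0.15]],"yaw":[0,0,0,0,0],"jaw":[-1,-1,-1,-1,-1]}'
python3 tf.py t -26 85 150
```

```text
clock: 14.85
position: [0.6094, 0.3134, 0.0018]
orientation: [1.869, 2.525, 0.001]
force: [0.5, 1.0, 0.0]
width: 0.0395
grip_force: 30.0
t=14.85 tcp tester mm [ 36.1 307.8] z 1.8 head 106.96 tilt [0.0003 0.0003] q7 -0.62 F [0.5 1.  0. ] w 39.5 g 30.0
dp mm [ 0.4  0.7 -0.2] yaw 0.001
clock: 15.35
position: [0.6108, 0.3147, 0.1573]
orientation: [1.868, 2.523, 0.009]
force: [0.5, 0.4, -2.4]
width: 0.0394
grip_force: 30.0
t=15.35 tcp tester mm [ 37.6 308.9] z 157.3 head 106.96 tilt [0.0052 0.0034] q7 -0.55 F [ 0.5  0.4 -2.4] w 39.4 g 30.0
dp mm [-209.  -102.5    6.3] yaw -1.392
```

```bash
python3 tf.py t -22 0 110
python3 -m creep '{"dp":[[-0.04,-0.01,0],[-0.08,-0.025,0],[-0.12,-0.04,0],[-0.16,-0.055,0],[-0.2,-0.07,0],[-0.24,-0.08,0],[-0.27,-0.09,0],[-0.29,-0.1,0],[-0.29,-0.1,0],[-0.29,-0.1,0]],"yaw":[0.13,0.27,0.41,0.55,0.69,0.83,0.97,1.11,1.25,1.39],"jaw":[-1,-1,-1,-1,-1,-1,-1,-1,-1,-1]}'
python3 tf.py t -22 0 75
```

```text
t=15.35 tcp tester mm [ 37.6 308.9] z 157.3 head 106.96 tilt [0.0052 0.0034] q7 -0.55 F [ 0.5  0.4 -2.4] w 39.4 g 30.0
dp mm [-293.5 -114.    46.1] yaw -1.392
clock: 16.35
position: [0.5977, 0.0056, 0.1521]
orientation: [-3.055, -0.73, 0.001]
force: [0.4, 1.0, -2.4]
width: 0.0393
grip_force: 30.0
t=16.35 tcp tester mm [-11.5   3.4] z 152.1 head 26.88 tilt [-0.0006 -0.0001] q7 -1.32 F [ 0.4  1.  -2.4] w 39.3 g 30.0
dp mm [-11.   -0.4  77.1] yaw 0.352
```

```bash
python3 -m creep '{"dp":[[-0.005,0,0],[-0.011,0,0],[-0.011,0,0],[-0.011,0,0.03],[-0.011,0,0.06],[-0.011,0,0.077],[-0.011,0,0.077],[-0.011,0,0.077]],"yaw":[0.12,0.24,0.352,0.352,0.352,0.352,0.352,0.352],"jaw":[-1,-1,-1,-1,-1,-1,-1,-1]}'
python3 tf.py t -22 0 56
```

```text
clock: 17.15
position: [0.5885, 0.0019, 0.0753]
orientation: [-3.135, -0.196, 0.0]
force: [-0.4, 0.0, -2.3]
width: 0.0388
grip_force: 30.0
t=17.15 tcp tester mm [-21.    0.9] z 75.3 head 7.16 tilt [-0.0001  0.0003] q7 -1.63 F [-0.4  0.  -2.3] w 38.8 g 30.0
dp mm [-1.   0.9 19.3] yaw 0.008
```

```bash
python3 -m creep '{"dp":[[-0.001,0.001,0.008],[-0.001,0.001,0.016],[-0.001,0.001,0.02],[-0.001,0.001,0.022],[-0.001,0.001,0.024],[-0.001,0.001,0.026],[-0.001,0.001,0.028],[-0.001,0.001,0.028]],"yaw":[0.008,0.008,0.008,0.008,0.008,0.008,0.008,0.008],"jaw":[-1,-1,-1,-1,-1,-1,-1,-1]}' 15
python3 tf.py t -22 0 47
python3 -c "
from h import *
im=save('s6','side');cv2.imwrite('pics/s6c.png',cv2.resize(im[170:240,270:350],None,fx=8,fy=8,interpolation=cv2.INTER_CUBIC)[:,:,::-1])"
```

```text
clock: 17.95
position: [0.5881, 0.0007, 0.0481]
orientation: [3.136, 0.183, 0.001]
force: [-4.8, 0.3, 12.0]
width: 0.0396
grip_force: 15.0
t=17.95 tcp tester mm [-21.6  -0.3] z 48.1 head 6.69 tilt [ 0.0009 -0.0001] q7 -1.64 F [-4.8  0.3 12. ] w 39.6 g 15.0
dp mm [-0.4 -0.3  1.1] yaw -0.0
```

View pics/s6c.png

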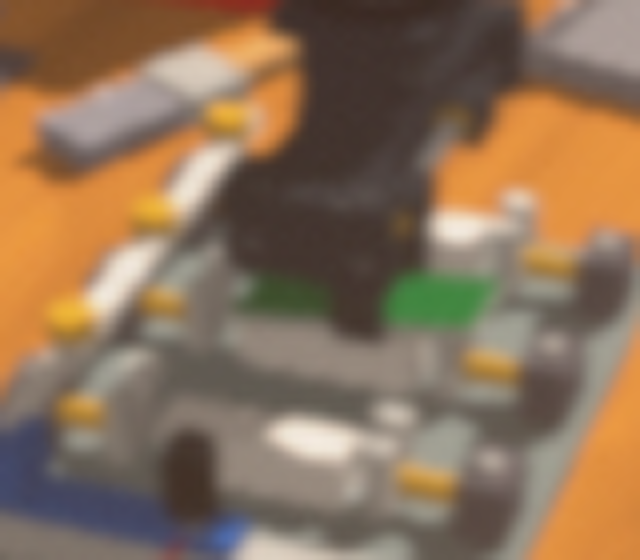

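```bash
python3 -m creep '{"dp":[[0,0,0],[0.004,0,0],[0.008,0,0],[0.012,0,0.001],[0.016,0,0.001],[0.02,0,0.002],[0.024,0,0.002],[0.028,0,0.002],[0.032,0,0.002],[0.032,0,0.002]],"yaw":[0,0,0,0,0,0,0,0,0,0],"jaw":[-1,-1,-1,-1,-1,-1,-1,-1,-1,-1]}' 30
python3 tf.py t 8 0 44
```

```text
clock: 19.0
position: [0.6161, 0.0038, 0.0434]
orientation: [3.136, 0.183, -0.012]
force: [-8.3, -1.1, 2.6]
width: 0.0392
grip_force: 30.0
t=19.00 tcp tester mm [ 6.6 -0.5] z 43.4 head 6.70 tilt [-0.0073 -0.0011] q7 -1.64 F [-8.3 -1.1  2.6] w 39.2 g 30.0
dp mm [ 1.4 -0.5 -0.6] yaw -0.0
```

```bash
python3 -m creep '{"dp":[[0.001,0,0.001],[0.001,0,0.002],[0.001,0,0.003],[0.001,0,0.004],[0.001,0,0.005],[0.001,0,0.006],[0.001,0,0.006]],"yaw":[0,0,0,0,0,0,0],"jaw":[-1,-1,-1,-1,-1,-1,-1]}' 30
python3 tf.py t 8 0 40
```

```text
clock: 19.7
position: [0.6167, 0.0037, 0.039]
orientation: [3.135, 0.183, -0.013]
force: [-14.3, -1.6, 16.8]
width: 0.0393
grip_force: 30.0
t=19.70 tcp tester mm [ 7.2 -0.6] z 39.0 head 6.67 tilt [-0.008  -0.0014] q7 -1.64 F [-14.3  -1.6  16.8] w 39.3 g 30.0
dp mm [ 0.8 -0.6 -1.1] yaw -0.001
```

```bash
python3 -m creep '{"dp":[[0,0,-0.002],[0,0,-0.002],[0,0,-0.002],[0,0,-0.002],[0,0,-0.002]],"yaw":[0,0,0,0,0],"jaw":[0.3,0.3,0.3,0.3,0.3]}'
python3 -m creep '{"dp":[[0,0,-0.01],[0,0,-0.04],[0,0,-0.08],[0,0,-0.13],[0,0,-0.14]],"yaw":[0,0,0,0,0],"jaw":[0.4,0.4,0.4,0.4,0.4]}'
python3 tf.py w .610 .314 2 106.9
python3 -c "
from h import *
im=save('s7','side');cv2.imwrite('pics/s7c.png',cv2.resize(im[170:240,270:350],None,fx=8,fy=8,interpolation=cv2.INTER_CUBIC)[:,:,::-1])
r=seg(im,(45,80,20),(85,255,255),(270,170,350,240),.044,'green','side')
t=save('t7','top');
import tf; print(tf.w2t(r[0]))"
```

```text
clock: 20.2
position: [0.6205, 0.0045, 0.0406]
orientation: [-3.136, -0.183, -0.0]
force: [-0.8, -0.1, -0.4]
width: 0.0574
grip_force: 0.0
clock: 20.7
position: [0.624, 0.0047, 0.1874]
orientation: [-3.136, -0.183, -0.016]
force: [1.1, -0.3, 0.2]
width: 0.0618
grip_force: 0.0
t=20.70 tcp tester mm [14.5 -0.5] z 187.4 head 6.68 tilt [0.0102 0.0006] q7 -1.61 F [ 1.1 -0.3  0.2] w 61.8 g 0.0
dp mm [  20.2 -309.   185.5] yaw 1.392
green 187 [310.8 207.3] [ 0.61308618 -0.00140408] ang 7.05 len [0.04050327 0.09676306]
[ 0.00298953 -0.00528899]
```

View pics/s7c.png

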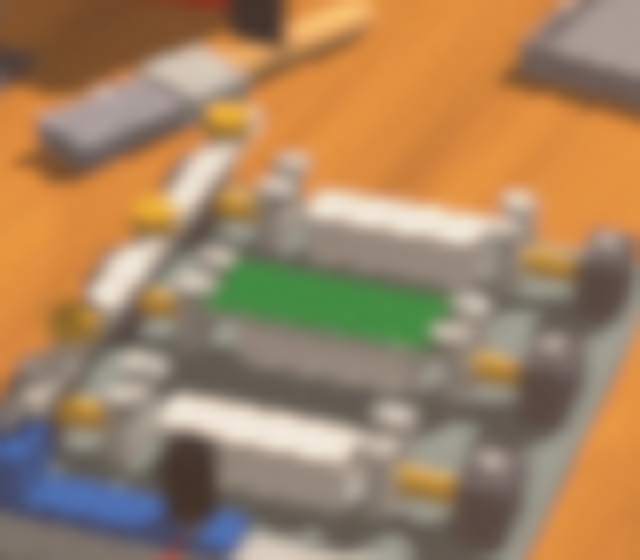

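```bash
python3 -m creep '{"dp":[[0,-0.04,0],[-0.01,-0.085,0],[-0.03,-0.13,0],[-0.05,-0.17,0],[-0.06,-0.21,0],[-0.06,-0.26,0],[-0.06,-0.31,0],[-0.06,-0.35,0],[-0.06,-0.39,0],[-0.06,-0.41,0]],"yaw":[-0.1,-0.24,-0.38,-0.52,-0.66,-0.8,-0.94,-1.08,-1.2,-1.251],"jaw":[0.4,0.4,0.4,0.4,0.4,0.4,0.4,0.4,0.4,0.4]}' 30
python3 tf.py w .5113 .4234 80 78.35; python3 - <<'E'
from h import *
im=get_image('side'); seg(im,(105,120,40),(125,255,255),(220,270,310,350),.006,'blue','side')
t=get_image('top'); seg(t,(45,80,20),(85,255,255),(295,160,355,240),.044,'green')
E
```

```text
clock: 21.8
position: [0.5102, 0.4081, 0.179]
orientation: [-2.426, -1.992, 0.003]
force: [1.2, 0.4, 0.2]
width: 0.0616
grip_force: 0.0
t=21.80 tcp tester mm [-51.4 413.4] z 179.0 head 78.79 tilt [-0.0034  0.0008] q7 -1.19 F [1.2 0.4 0.2] w 61.6 g 0.0
dp mm [15.2 -1.5 99. ] yaw 0.008
blue 441 [267.2 316.8] [0.51314943 0.43077166] ang 78.29 len [0.03275288 0.10355739]
green 300 [325.2 200.3] [0.61121394 0.00355854] ang 7.18 len [0.03640321 0.09733137]
```

```bash
python3 -m creep '{"dp":[[0.015,-0.001,0.02],[0.015,-0.001,0.06],[0.015,-0.001,0.1],[0.015,-0.001,0.14],[0.015,-0.001,0.165],[0.015,-0.001,0.165],[0.015,-0.001,0.165]],"yaw":[0.008,0.008,0.008,0.008,0.008,0.008,0.008],"jaw":[0.4,0.4,0.4,0.4,0.4,0.4,0.4]}'
python3 tf.py w .5113 .4234 2 78.35
```

```text
clock: 22.6
position: [0.5158, 0.4177, 0.0158]
orientation: [2.445, 1.971, -0.002]
force: [0.7, -0.5, -0.3]
width: 0.0615
grip_force: 0.0
t=22.60 tcp tester mm [-44.7 422.3] z 15.8 head 77.75 tilt [-0.0001 -0.0015] q7 -1.29 F [ 0.7 -0.5 -0.3] w 61.5 g 0.0
dp mm [ 4.6 -5.6 13.8] yaw -0.01
```

```bash
python3 -m creep '{"dp":[[0.004,-0.0055,0.004],[0.004,-0.0055,0.009],[0.004,-0.0055,0.0135],[0.004,-0.0055,0.0135],[0.004,-0.0055,0.0135],[0.004,-0.0055,0.0135],[0.004,-0.0055,0.0135],[0.004,-0.0055,0.0135],[0.004,-0.0055,0.0135]],"yaw":[-0.01,-0.01,-0.01,-0.01,-0.01,-0.01,-0.01,-0.01,-0.01],"jaw":[0.4,0.4,0.4,-1,-1,-1,-1,-1,-1]}' 30
python3 tf.py w .5113 .4234 2 78.35
python3 -m creep '{"dp":[[0,0,-0.01],[0,0,-0.04],[0,0,-0.08],[0,0,-0.13],[0,0,-0.15]],"yaw":[0,0,0,0,0],"jaw":[-1,-1,-1,-1,-1]}'
python3 tf.py t -22 -85 150
```

```text
clock: 23.5
position: [0.5107, 0.4246, 0.0024]
orientation: [2.433, 1.987, 0.001]
force: [0.4, 0.7, -0.6]
width: 0.0392
grip_force: 30.0
t=23.50 tcp tester mm [-49.  429.7] z 2.4 head 78.48 tilt [0.0004 0.0001] q7 -1.30 F [ 0.4  0.7 -0.6] w 39.2 g 30.0
dp mm [-1.1  0.8  0.4] yaw 0.002
clock: 24.0
position: [0.5117, 0.4265, 0.1577]
orientation: [-2.432, -1.987, -0.01]
force: [0.5, 0.7, -0.8]
width: 0.0393
grip_force: 30.0
t=24.00 tcp tester mm [-47.8 431.5] z 157.7 head 78.49 tilt [0.0045 0.0047] q7 -1.23 F [ 0.5  0.7 -0.8] w 39.3 g 30.0
dp mm [-482.6  185.8    5.7] yaw 1.253
```

```bash
python3 -m creep '{"dp":[[-0.04,0.015,0],[-0.08,0.03,0],[-0.125,0.048,0],[-0.17,0.065,0],[-0.215,0.083,0],[-0.26,0.1,0],[-0.305,0.117,0],[-0.35,0.135,0],[-0.395,0.152,0],[-0.435,0.167,0]],"yaw":[0.1,0.23,0.36,0.49,0.62,0.75,0.88,1.01,1.14,1.25],"jaw":[-1,-1,-1,-1,-1,-1,-1,-1,-1,-1]}'
python3 tf.py t -22 -85 75
```

```text
clock: 25.0
position: [0.5871, -0.0375, 0.1528]
orientation: [3.136, 0.179, 0.0]
force: [0.8, -0.4, -1.7]
width: 0.039
grip_force: 30.0
t=25.00 tcp tester mm [-27.  -38.1] z 152.8 head 6.52 tilt [ 0.0003 -0.0002] q7 -1.56 F [ 0.8 -0.4 -1.7] w 39.0 g 30.0
dp mm [ 5.1 46.9 77.8] yaw -0.003
```

```bash
python3 -m creep '{"dp":[[0.003,0.02,0],[0.005,0.047,0],[0.005,0.047,0.02],[0.005,0.047,0.05],[0.005,0.047,0.077],[0.005,0.047,0.077],[0.005,0.047,0.077],[0.005,0.047,0.077]],"yaw":[-0.003,-0.003,-0.003,-0.003,-0.003,-0.003,-0.003,-0.003],"jaw":[-1,-1,-1,-1,-1,-1,-1,-1]}'
python3 tf.py t -22 -85 47
```

```text
clock: 25.8
position: [0.5991, -0.081, 0.077]
orientation: [3.135, 0.193, 0.004]
force: [0.4, 0.1, -1.3]
width: 0.0389
grip_force: 30.0
t=25.80 tcp tester mm [-20.2 -82.7] z 77.0 head 7.05 tilt [ 0.0026 -0.    ] q7 -1.49 F [ 0.4  0.1 -1.3] w 38.9 g 30.0
dp mm [-1.9  2.3 30. ] yaw 0.006
```

```bash
python3 -m creep '{"dp":[[-0.002,0.002,0.008],[-0.002,0.002,0.016],[-0.002,0.002,0.02],[-0.002,0.002,0.023],[-0.002,0.002,0.025],[-0.002,0.002,0.027],[-0.002,0.002,0.029],[-0.002,0.002,0.029],[-0.002,0.002,0.029]],"yaw":[0.006,0.006,0.006,0.006,0.006,0.006,0.006,0.006,0.006],"jaw":[-1,-1,-1,-1,-1,-1,-1,-1,-1]}' 15
python3 tf.py t -22 -85 47
python3 -m creep '{"dp":[[0,0,0],[0.004,0,0],[0.008,0,0],[0.012,0,0.001],[0.016,0,0.001],[0.02,0,0.002],[0.024,0,0.002],[0.028,0,0.002],[0.032,0,0.002],[0.032,0,0.002]],"yaw":[0,0,0,0,0,0,0,0,0,0],"jaw":[-1,-1,-1,-1,-1,-1,-1,-1,-1,-1]}' 30
python3 tf.py t 8 -85 44
```

```text
clock: 26.7
position: [0.5969, -0.0831, 0.0481]
orientation: [3.136, 0.183, 0.002]
force: [-5.4, 0.1, 15.7]
width: 0.0393
grip_force: 15.0
t=26.70 tcp tester mm [-22.6 -84.6] z 48.1 head 6.69 tilt [ 0.0013 -0.0001] q7 -1.50 F [-5.4  0.1 15.7] w 39.3 g 15.0
dp mm [0.6 0.4 1.1] yaw -0.0
clock: 27.7
position: [0.6254, -0.0803, 0.0438]
orientation: [3.136, 0.183, -0.009]
force: [-7.4, -1.5, 3.3]
width: 0.0394
grip_force: 30.0
t=27.70 tcp tester mm [  6.  -85.1] z 43.8 head 6.68 tilt [-0.0055 -0.001 ] q7 -1.50 F [-7.4 -1.5  3.3] w 39.4 g 30.0
dp mm [ 2.  -0.1 -0.2] yaw -0.0
```

```bash
python3 -m creep '{"dp":[[0.002,0,0.001],[0.003,0,0.002],[0.003,0,0.003],[0.003,0,0.004],[0.003,0,0.005],[0.003,0,0.006],[0.003,0,0.006]],"yaw":[0,0,0,0,0,0,0],"jaw":[-1,-1,-1,-1,-1,-1,-1]}' 30
python3 tf.py
python3 -m creep '{"dp":[[0,0,-0.002],[0,0,-0.002],[0,0,-0.002],[0,0,-0.002],[0,0,-0.002]],"yaw":[0,0,0,0,0],"jaw":[0.3,0.3,0.3,0.3,0.3]}'
python3 -m creep '{"dp":[[0,0,-0.01],[0,0,-0.04],[0,0,-0.08],[0,0,-0.12],[0,0,-0.12]],"yaw":[0,0,0,0,0],"jaw":[0.4,0.4,0.4,0.4,0.4]}'
python3 tf.py t 0 155 150
python3 -c "
from h import *
im=save('s8','side');cv2.imwrite('pics/s8c.png',cv2.resize(im[165:265,250:350],None,fx=6,fy=6,interpolation=cv2.INTER_CUBIC)[:,:,::-1])"
```

```text
clock: 28.4
position: [0.6265, -0.0804, 0.0389]
orientation: [3.135, 0.182, -0.015]
force: [-15.7, -1.1, 20.4]
width: 0.0395
grip_force: 30.0
t=28.40 tcp tester mm [  7.1 -85.3] z 38.9 head 6.64 tilt [-0.0093 -0.0014] q7 -1.50 F [-15.7  -1.1  20.4] w 39.5 g 30.0
clock: 28.9
position: [0.631, -0.0791, 0.04]
orientation: [-3.136, -0.184, -0.0]
force: [-0.4, 0.4, -0.0]
width: 0.0575
grip_force: 0.0
clock: 29.4
position: [0.635, -0.0795, 0.167]
orientation: [3.135, 0.183, 0.017]
force: [0.5, 0.5, -0.2]
width: 0.0615
grip_force: 0.0
t=29.40 tcp tester mm [ 15.6 -85.4] z 167.0 head 6.68 tilt [ 0.011  -0.0008] q7 -1.48 F [ 0.5  0.5 -0.2] w 61.5 g 0.0
dp mm [ -15.9 -240.4   16.3] yaw -0.0
```

View pics/s8c.png

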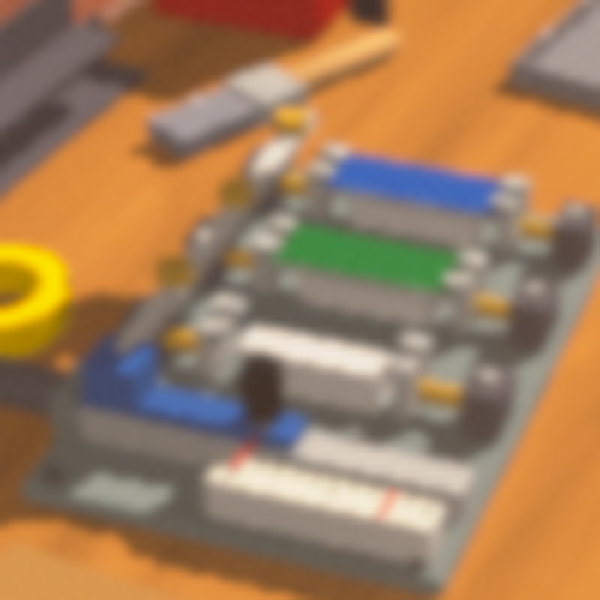

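```bash
python3 -m creep '{"dp":[[-0.005,-0.04,0],[-0.01,-0.085,0],[-0.016,-0.13,0],[-0.016,-0.175,0],[-0.016,-0.215,0],[-0.016,-0.24,0],[-0.016,-0.24,0.03],[-0.016,-0.24,0.06],[-0.016,-0.24,0.065],[-0.016,-0.24,0.065]],"yaw":[0,0,0,0,0,0,0,0,0,0],"jaw":[0.4,0.4,0.4,0.4,0.4,0.4,0.4,0.4,0.4,0.4]}' 45
python3 tf.py t 0 155 54; python3 - <<'E'
from h import *
import tf
im=get_image('top'); hsv=cv2.cvtColor(im,cv2.COLOR_RGB2HSV)
print(px([*tf.t2w(0,.155),.079],'side'),px([*tf.t2w(0,.155),.079],'top'))
s=get_image('side'); r=s[215:245,280:310].astype(int).sum(2); ys,xs=np.where(r<110); print(len(xs),xs.mean()+280,ys.mean()+215)
p=(xs.mean()+280,ys.mean()+215); print(tf.w2t(at(p,'side',.063)))
E
```

```text
clock: 30.45
position: [0.5859, 0.1568, 0.0941]
orientation: [3.135, 0.183, -0.005]
force: [-0.2, 0.6, 0.4]
width: 0.0622
grip_force: 0.0
t=30.45 tcp tester mm [ -5.5 155. ] z 94.1 head 6.69 tilt [-0.0029 -0.001 ] q7 -1.90 F [-0.2  0.6  0.4] w 62.2 g 0.0
dp mm [ 5.6 -0.  40.1] yaw -0.0
[292.94343133 225.67093174] [278.87133344 205.16614491]
0 nan nan
[nan nan]<stdin>:5: RuntimeWarning: Mean of empty slice.
  ret = ret.dtype.type(ret / rcount)
<stdin>:6: RuntimeWarning: Mean of empty slice.
```

```bash
python3 -m creep '{"dp":[[0.003,0,0],[0.003,0,0.015],[0.003,0,0.03],[0.003,0,0.039],[0.003,0,0.039],[0.003,0,0.039],[0.003,0,0.039],[0.003,0,0.039],[0.003,0,0.039],[0.003,0,0.039]],"yaw":[0,0,0,0,0,0,0,0,0,0],"jaw":[0.4,0.4,0.4,0.4,-1,-1,-1,-1,-1,-1]}' 45
python3 tf.py t -80 155 54
```

```text
clock: 31.55
position: [0.5903, 0.1572, 0.0566]
orientation: [3.136, 0.183, 0.001]
force: [-0.4, -1.4, 2.8]
width: 0.0211
grip_force: 45.0
t=31.55 tcp tester mm [ -1.1 154.9] z 56.6 head 6.68 tilt [ 0.0007 -0.0005] q7 -1.91 F [-0.4 -1.4  2.8] w 21.1 g 45.0
dp mm [-78.9  -0.1   2.6] yaw -0.0
```

```bash
python3 -m creep '{"dp":[[-0.005,0,0],[-0.013,0,0],[-0.022,0,0],[-0.031,0,0],[-0.04,0,0],[-0.049,0,0],[-0.058,0,0],[-0.066,0,0],[-0.073,0,0],[-0.077,0,0]],"yaw":[0,0,0,0,0,0,0,0,0,0],"jaw":[-1,-1,-1,-1,-1,-1,-1,-1,-1,-1]}' 45
python3 tf.py t -81.1 155 56
python3 -c "
from h import *
im=save('s9','side');cv2.imwrite('pics/s9c.png',cv2.resize(im[165:265,250:370],None,fx=6,fy=6,interpolation=cv2.INTER_CUBIC)[:,:,::-1])"
```

```text
clock: 32.55
position: [0.515, 0.1479, 0.0566]
orientation: [-3.136, -0.182, -0.007]
force: [10.0, -2.9, -6.6]
width: 0.0206
grip_force: 45.0
t=32.55 tcp tester mm [-77.  154.5] z 56.6 head 6.64 tilt [0.0043 0.0003] q7 -1.96 F [10.  -2.9 -6.6] w 20.6 g 45.0
dp mm [-4.1 -0.5  0.6] yaw -0.001
```

View pics/s9c.png

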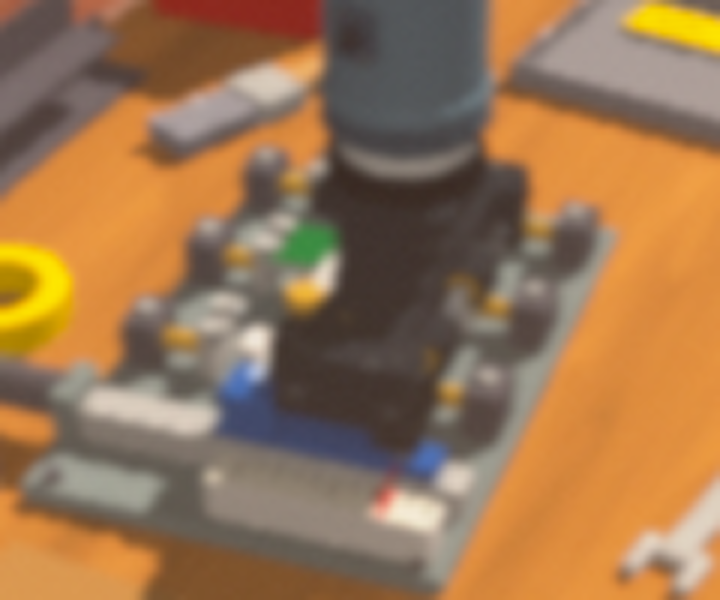

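```bash
python3 -m creep '{"dp":[[-0.002,0,0],[-0.004,0,0],[-0.004,0,0],[-0.004,0,0],[-0.004,0,0],[-0.004,0,0],[-0.004,0,0],[-0.004,0,0],[-0.004,0,0],[-0.004,0,0]],"yaw":[0,0,0,0,0,0,0,0,0,0],"jaw":[-1,-1,-1,-1,-1,-1,-1,-1,-1,-1]}' 45
python3 tf.py t -1.1 155 56
python3 -m creep '{"dp":[[0,0,0],[0,0,0],[0,0,0],[0,0,0],[0,0,0]],"yaw":[0,0,0,0,0],"jaw":[-1,-1,-1,-1,-1]}' 45
python3 tf.py
```

```text
clock: 33.6
position: [0.5115, 0.1475, 0.0566]
orientation: [-3.136, -0.182, -0.007]
force: [8.1, -2.5, -5.1]
width: 0.0209
grip_force: 45.0
t=33.60 tcp tester mm [-80.5 154.5] z 56.6 head 6.64 tilt [0.0045 0.0003] q7 -1.96 F [ 8.1 -2.5 -5.1] w 20.9 g 45.0
dp mm [79.4 -0.6  1. ] yaw -0.001
clock: 34.1
position: [0.5115, 0.1475, 0.0566]
orientation: [-3.136, -0.182, -0.007]
force: [9.2, -2.8, -5.0]
width: 0.0208
grip_force: 45.0
t=34.10 tcp tester mm [-80.5 154.5] z 56.6 head 6.64 tilt [0.0044 0.0003] q7 -1.96 F [ 9.2 -2.8 -5. ] w 20.8 g 45.0
```

```bash
python3 -m creep '{"dp":[[0.005,0,0],[0.014,0,0],[0.023,0,0],[0.032,0,0],[0.041,0,0],[0.05,0,0],[0.059,0,0],[0.068,0,0],[0.075,0,0],[0.079,0,0]],"yaw":[0,0,0,0,0,0,0,0,0,0],"jaw":[-1,-1,-1,-1,-1,-1,-1,-1,-1,-1]}' 45
python3 -m creep '{"dp":[[0.002,0,0],[0.003,0,0],[0.003,0,0],[0.003,0,0]],"yaw":[0,0,0,0],"jaw":[-1,-1,-1,-1]}'
python3 tf.py t -1.1 155 56
```

```text
clock: 35.1
position: [0.5889, 0.157, 0.0566]
orientation: [3.136, 0.183, 0.001]
force: [2.8, -4.4, 5.5]
width: 0.0212
grip_force: 45.0
clock: 35.5
position: [0.5903, 0.1572, 0.0565]
orientation: [3.135, 0.183, -0.002]
force: [0.5, -3.8, 7.8]
width: 0.0209
grip_force: 45.0
t=35.50 tcp tester mm [ -1.1 154.8] z 56.5 head 6.68 tilt [-0.0015 -0.001 ] q7 -1.91 F [ 0.5 -3.8  7.8] w 20.9 g 45.0
dp mm [ 0.  -0.2  0.5] yaw -0.0
```

Home. Release, rise, wait briefly, then go over the green coupon.

```bash
python3 -m creep '{"dp":[[0,0,0],[0,0,0],[0,0,0],[0,0,-0.03],[0,0,-0.07],[0,0,-0.09],[0,0,-0.09]],"yaw":[0,0,0,0,0,0,0],"jaw":[0.2,0.2,0.2,0.4,0.4,0.4,0.4]}' 30
python3 tf.py t -12 0 100
python3 - <<'E'
from h import *
import tf
im=get_image('top'); r=seg(im,(45,80,20),(85,255,255),(295,160,355,240),.044,'green')
b=seg(im,(105,120,40),(125,255,255),(335,170,370,230),.044,'blue')
print(tf.w2t(b[0]))
E
```

```text
clock: 36.2
position: [0.5925, 0.159, 0.1491]
orientation: [-3.134, -0.184, -0.007]
force: [0.5, -0.2, -0.1]
width: 0.0618
grip_force: 0.0
t=36.20 tcp tester mm [  1.3 156.4] z 149.1 head 6.72 tilt [0.0046 0.0021] q7 -1.89 F [ 0.5 -0.2 -0.1] w 61.8 g 0.0
dp mm [-13.6 156.5  48.8] yaw 0.0
green 300 [325.2 200.4] [0.61100692 0.00351762] ang 7.31 len [0.03605296 0.09823042]
blue 298 [349.8 196.6] [ 0.62253955 -0.08037362] ang 7.45 len [0.03617382 0.09773557]
[ 0.0031649  -0.08482216]
```

```bash
python3 -m creep '{"dp":[[-0.005,0.04,0],[-0.01,0.085,0],[-0.013,0.13,0],[-0.013,0.156,0],[-0.013,0.156,0.03],[-0.013,0.156,0.07],[-0.013,0.156,0.09],[-0.013,0.156,0.1],[-0.013,0.156,0.1],[-0.013,0.156,0.1]],"yaw":[0,0,0,0,0,0,0,0,0,0],"jaw":[0.4,0.4,0.4,0.4,0.4,0.4,0.4,0.4,0.4,0.4]}' 30
python3 tf.py t -12 0 37
```

```text
clock: 37.25
position: [0.5965, 0.0016, 0.0465]
orientation: [-3.136, -0.184, -0.0]
force: [0.1, -0.6, 0.4]
width: 0.0617
grip_force: 0.0
t=37.25 tcp tester mm [-13.1  -0.4] z 46.5 head 6.71 tilt [0.0002 0.0001] q7 -1.65 F [ 0.1 -0.6  0.4] w 61.7 g 0.0
dp mm [ 1.1 -0.4  9.5] yaw 0.0
```

```bash
python3 -m creep '{"dp":[[0,0,0.005],[0,0,0.0085],[0,0,0.0085],[0,0,0.0085],[0,0,0.0085],[0,0,0.0085],[0,0,0.0085],[0,0,0.0085]],"yaw":[0,0,0,0,0,0,0,0],"jaw":[0.4,0.4,0.4,-1,-1,-1,-1,-1]}' 30
python3 tf.py
python3 -m creep '{"dp":[[0,0,-0.001],[0.004,0,-0.001],[0.008,0,-0.001],[0.012,0,-0.001],[0.016,0,-0.001],[0.02,0,-0.001],[0.021,0,-0.001],[0.021,0,-0.001]],"yaw":[0,0,0,0,0,0,0,0],"jaw":[-1,-1,-1,-1,-1,-1,-1,-1]}' 35
python3 tf.py
```

```text
clock: 38.05
position: [0.5964, 0.0012, 0.0379]
orientation: [3.136, 0.183, 0.0]
force: [-0.3, -1.0, 2.4]
width: 0.0394
grip_force: 30.0
t=38.05 tcp tester mm [-13.3  -0.8] z 37.9 head 6.69 tilt [ 0.0002 -0.0001] q7 -1.65 F [-0.3 -1.   2.4] w 39.4 g 30.0
clock: 38.85
position: [0.6107, 0.0029, 0.0378]
orientation: [3.135, 0.183, -0.022]
force: [-18.2, -1.0, 14.5]
width: 0.0392
grip_force: 35.0
t=38.85 tcp tester mm [ 1.1 -0.8] z 37.8 head 6.68 tilt [-0.0141 -0.002 ] q7 -1.65 F [-18.2  -1.   14.5] w 39.2 g 35.0
```

```bash
python3 -m creep '{"dp":[[0,0,-0.003],[0,0,-0.006],[0,0,-0.009],[0,0,-0.012],[0,0,-0.015],[0,0,-0.015]],"yaw":[0,0,0,0,0,0],"jaw":[-1,-1,-1,-1,-1,-1]}'
python3 tf.py
python3 -m creep '{"dp":[[0,0,-0.002],[-0.006,0,-0.003],[-0.012,0,-0.003],[-0.018,0,-0.003],[-0.026,0,-0.003],[-0.034,0,-0.004],[-0.042,0,-0.004],[-0.042,0,-0.004]],"yaw":[0,0,0,0,0,0,0,0],"jaw":[-1,-1,-1,-1,-1,-1,-1,-1]}'
python3 tf.py
python3 -m creep '{"dp":[[0,0,-0.005],[0,0,-0.01],[0,0,-0.015],[0,0,-0.025],[0,0,-0.05],[0,0,-0.075],[0,0,-0.09]],"yaw":[0,0,0,0,0,0,0],"jaw":[-1,-1,-1,-1,-1,-1,-1]}'
python3 tray.py; python3 tf.py y -92 -36 150
```

```text
clock: 39.45
position: [0.612, 0.0031, 0.0517]
orientation: [3.136, 0.183, -0.017]
force: [-8.5, -0.4, -3.1]
width: 0.0394
grip_force: 35.0
t=39.45 tcp tester mm [ 2.5 -0.6] z 51.7 head 6.68 tilt [-0.011  -0.0013] q7 -1.64 F [-8.5 -0.4 -3.1] w 39.4 g 35.0
clock: 40.25
position: [0.5748, -0.0013, 0.0581]
orientation: [3.136, 0.183, 0.0]
force: [-0.1, -0.6, -2.0]
width: 0.0391
grip_force: 35.0
t=40.25 tcp tester mm [-35.   -0.7] z 58.1 head 6.69 tilt [ 0.0002 -0.0001] q7 -1.65 F [-0.1 -0.6 -2. ] w 39.1 g 35.0
clock: 40.95
position: [0.5765, -0.0011, 0.1502]
orientation: [3.136, 0.183, 0.005]
force: [-0.5, -0.2, -4.0]
width: 0.0391
grip_force: 35.0
tray ((477.0435791015625, -355.63494873046875), (171.00697326660156, 338.3376159667969), 85.0380859375) ref (475.5,-354.5) -5.3
t=41.00 tcp tester mm [-32.2  -0.8] z 151.9 head 6.68 tilt [0.0056 0.0002] q7 -1.62 F [0.4 0.5 0.2] w 39.4 g 35.0
dp mm [-240.   355.3    0.7] yaw 0.209
```

```bash
python3 -m creep '{"dp":[[-0.025,0.036,0],[-0.05,0.074,0],[-0.078,0.115,0],[-0.106,0.157,0],[-0.134,0.198,0],[-0.162,0.24,0],[-0.19,0.281,0],[-0.215,0.318,0],[-0.235,0.348,0],[-0.24,0.355,0]],"yaw":[0,0.04,0.08,0.12,0.16,0.2,0.209,0.209,0.209,0.209],"jaw":[-1,-1,-1,-1,-1,-1,-1,-1,-1,-1]}'
python3 -m creep '{"dp":[[0,0,0],[0,0,0.03],[0,0,0.07],[0,0,0.1],[0,0,0.115],[0,0,0.115]],"yaw":[0,0,0,0,0,0],"jaw":[-1,-1,-1,-1,-1,-1]}'
python3 tf.py y -92 -36 6
```

```text
clock: 42.0
position: [0.3749, -0.3862, 0.1474]
orientation: [3.136, -0.155, -0.003]
force: [0.3, 0.6, -2.7]
width: 0.039
grip_force: 35.0
clock: 42.6
position: [0.3783, -0.3793, 0.031]
orientation: [-3.135, 0.141, 0.004]
force: [-0.2, -0.3, -2.0]
width: 0.0394
grip_force: 35.0
t=42.60 tcp tester mm [-274.3 -353.2] z 31.0 head -5.15 tilt [-0.0025  0.0033] q7 -1.00 F [-0.2 -0.3 -2. ] w 39.4 g 35.0
dp mm [ 2.5  2.4 25. ] yaw 0.003
```

```bash
python3 -m creep '{"dp":[[0.002,0.001,0.005],[0.002,0.001,0.01],[0.002,0.001,0.014],[0.002,0.001,0.018],[0.002,0.001,0.022],[0.002,0.001,0.024],[0.002,0.001,0.025],[0.002,0.001,0.025]],"yaw":[0,0,0,0,0,0,0,0],"jaw":[-1,-1,-1,-1,-1,-1,-1,-1]}'
python3 tf.py y -92 -36 6
python3 -m creep '{"dp":[[0,0,0],[0,0,0],[0,0,0],[0,0,0],[0,0,-0.02],[0,0,-0.06],[0,0,-0.11],[0,0,-0.16],[0,0,-0.17]],"yaw":[0,0,0,0,0,0,0,0,0],"jaw":[-1,0.2,0.2,0.2,0.2,0.4,0.4,0.4,0.4]}'
python3 tf.py t -12 -85 150
```

```text
clock: 43.4
position: [0.3801, -0.3831, 0.0077]
orientation: [3.138, -0.145, -0.0]
force: [-2.8, 0.3, 2.4]
width: 0.039
grip_force: 35.0
t=43.40 tcp tester mm [-272.9 -357.2] z 7.7 head -5.30 tilt [-0.0002 -0.0002] q7 -1.00 F [-2.8  0.3  2.4] w 39.0 g 35.0
dp mm [ 0.4 -1.3  1.7] yaw 0.0
clock: 44.3
position: [0.383, -0.3851, 0.1833]
orientation: [3.132, -0.145, 0.012]
force: [0.5, -0.2, -0.4]
width: 0.0615
grip_force: 0.0
t=44.30 tcp tester mm [-270.3 -359.5] z 183.3 head -5.28 tilt [ 0.0073 -0.0063] q7 -0.98 F [ 0.5 -0.2 -0.4] w 61.5 g 0.0
dp mm [ 195.4 -322.4   33.1] yaw -0.209
```

Now the blue one in bay 0.

```bash
python3 -m creep '{"dp":[[0.02,-0.033,0],[0.042,-0.07,0],[0.066,-0.11,0],[0.09,-0.15,0],[0.114,-0.19,0],[0.138,-0.23,0],[0.162,-0.268,0],[0.182,-0.3,0],[0.195,-0.322,0],[0.195,-0.322,0]],"yaw":[0,-0.04,-0.08,-0.12,-0.16,-0.2,-0.209,-0.209,-0.209,-0.209],"jaw":[0.4,0.4,0.4,0.4,0.4,0.4,0.4,0.4,0.4,0.4]}' 30
python3 -m creep '{"dp":[[0,0,0],[0,0,0.03],[0,0,0.07],[0,0,0.11],[0,0,0.13],[0,0,0.13]],"yaw":[0,0,0,0,0,0],"jaw":[0.4,0.4,0.4,0.4,0.4,0.4]}'
python3 tf.py t -12 -85 38
```

```text
clock: 45.3
position: [0.6058, -0.0748, 0.1769]
orientation: [-3.133, -0.194, -0.001]
force: [-0.7, 0.3, 0.7]
width: 0.0616
grip_force: 0.0
clock: 45.9
position: [0.6005, -0.082, 0.0444]
orientation: [3.136, 0.18, -0.011]
force: [-0.8, 0.4, 0.0]
width: 0.0616
grip_force: 0.0
t=45.90 tcp tester mm [-18.9 -83.9] z 44.4 head 6.57 tilt [-0.007  -0.0005] q7 -1.51 F [-0.8  0.4  0. ] w 61.6 g 0.0
dp mm [7.  1.1 6.4] yaw -0.002
```

```bash
python3 -m creep '{"dp":[[0.003,0.001,0.002],[0.005,0.001,0.004],[0.005,0.001,0.005],[0.005,0.001,0.005],[0.005,0.001,0.005],[0.005,0.001,0.005],[0.005,0.001,0.005],[0.005,0.001,0.005],[0.005,0.001,0.005]],"yaw":[-0.002,-0.002,-0.002,-0.002,-0.002,-0.002,-0.002,-0.002,-0.002],"jaw":[0.4,0.4,0.4,0.4,-1,-1,-1,-1,-1]}' 30
python3 tf.py
python3 -m creep '{"dp":[[0,0,-0.001],[0.004,0,-0.001],[0.008,0,-0.001],[0.012,0,-0.001],[0.016,0,-0.001],[0.02,0,-0.001],[0.022,0,-0.001],[0.022,0,-0.001]],"yaw":[0,0,0,0,0,0,0,0],"jaw":[-1,-1,-1,-1,-1,-1,-1,-1]}' 35
python3 tf.py
```

```text
clock: 46.8
position: [0.6094, -0.0818, 0.0429]
orientation: [3.135, 0.185, 0.001]
force: [1.0, -3.9, 2.3]
width: 0.0377
grip_force: 30.0
t=46.80 tcp tester mm [-10.  -84.7] z 42.9 head 6.77 tilt [ 0.0005 -0.0013] q7 -1.51 F [ 1.  -3.9  2.3] w 37.7 g 30.0
clock: 47.6
position: [0.6249, -0.079, 0.0427]
orientation: [3.136, 0.185, -0.022]
force: [-16.4, -4.2, 12.4]
width: 0.038
grip_force: 35.0
t=47.60 tcp tester mm [  5.7 -83.8] z 42.7 head 6.75 tilt [-0.0137 -0.0013] q7 -1.51 F [-16.4  -4.2  12.4] w 38.0 g 35.0
```

```bash
python3 -m creep '{"dp":[[-0.008,0,0],[-0.016,0,0],[-0.022,0,0],[-0.024,0,0],[-0.024,0,0],[-0.024,0,0],[-0.024,0,0.003],[-0.024,0,0.006],[-0.024,0,0.006],[-0.024,0,0.006]],"yaw":[0,0,0,0,0,0,0,0,0,0],"jaw":[-1,-1,-1,0.4,0.4,0.4,0.4,0.4,0.4,0.4]}' 30
python3 tf.py
python3 -m creep '{"dp":[[0,0,0],[0,0,0],[0,0,0],[0,0,0],[0,0,0],[0,0,0]],"yaw":[0,0,0,0,0,0],"jaw":[-1,-1,-1,-1,-1,-1]}' 30
python3 tf.py
```

```text
clock: 48.6
position: [0.6071, -0.0807, 0.0375]
orientation: [-3.136, -0.187, 0.001]
force: [-0.7, 0.3, 0.4]
width: 0.0615
grip_force: 0.0
t=48.60 tcp tester mm [-12.2 -83.4] z 37.5 head 6.81 tilt [-0.0003  0.0001] q7 -1.51 F [-0.7  0.3  0.4] w 61.5 g 0.0
clock: 49.2
position: [0.6072, -0.0808, 0.0377]
orientation: [-3.136, -0.187, 0.0]
force: [0.3, 1.1, 0.3]
width: 0.0395
grip_force: 30.0
t=49.20 tcp tester mm [-12.1 -83.5] z 37.7 head 6.81 tilt [-0.  0.] q7 -1.51 F [0.3 1.1 0.3] w 39.5 g 30.0
```

Good grip now; push, lift, pull back, raise.

```bash
python3 -m creep '{"dp":[[0,0,-0.001],[0.004,0,-0.001],[0.008,0,-0.001],[0.012,0,-0.001],[0.016,0,-0.001],[0.02,0,-0.001],[0.022,0,-0.001],[0.022,0,-0.001]],"yaw":[0,0,0,0,0,0,0,0],"jaw":[-1,-1,-1,-1,-1,-1,-1,-1]}' 35
python3 tf.py
python3 -m creep '{"dp":[[0,0,-0.003],[0,0,-0.006],[0,0,-0.009],[0,0,-0.012],[0,0,-0.015],[0,0,-0.015]],"yaw":[0,0,0,0,0,0],"jaw":[-1,-1,-1,-1,-1,-1]}'
python3 tf.py
```

```text
clock: 50.0
position: [0.6247, -0.0786, 0.0377]
orientation: [3.136, 0.186, -0.016]
force: [-12.1, -0.3, 5.5]
width: 0.0395
grip_force: 35.0
t=50.00 tcp tester mm [  5.5 -83.4] z 37.7 head 6.79 tilt [-0.0099 -0.0006] q7 -1.51 F [-12.1  -0.3   5.5] w 39.5 g 35.0
clock: 50.6
position: [0.6239, -0.0787, 0.0517]
orientation: [-3.136, -0.186, 0.018]
force: [-9.8, -0.1, -3.4]
width: 0.0394
grip_force: 35.0
t=50.60 tcp tester mm [  4.7 -83.4] z 51.7 head 6.79 tilt [-0.0112 -0.0005] q7 -1.51 F [-9.8 -0.1 -3.4] w 39.4 g 35.0
```

```bash
python3 -m creep '{"dp":[[0,0,-0.002],[-0.006,0,-0.003],[-0.012,0,-0.003],[-0.018,0,-0.003],[-0.026,0,-0.003],[-0.034,0,-0.004],[-0.044,0,-0.004],[-0.044,0,-0.004]],"yaw":[0,0,0,0,0,0,0,0],"jaw":[-1,-1,-1,-1,-1,-1,-1,-1]}'
python3 tf.py
python3 -m creep '{"dp":[[0,0,-0.005],[0,0,-0.01],[0,0,-0.015],[0,0,-0.025],[0,0,-0.05],[0,0,-0.075],[0,0,-0.09]],"yaw":[0,0,0,0,0,0,0],"jaw":[-1,-1,-1,-1,-1,-1,-1]}'
python3 tray.py; python3 tf.py y 68 36 150
python3 -c "
from h import *
t=save('t10','top'); seg(t,(20,100,120),(35,255,255),(395,175,470,310),.012,'yellow');seg(t,(45,80,20),(85,255,255),(395,175,470,310),.012,'green')"
```

```text
clock: 51.4
position: [0.5845, -0.0839, 0.0581]
orientation: [3.136, 0.186, -0.0]
force: [-0.6, 0.2, -1.6]
width: 0.0392
grip_force: 35.0
t=51.40 tcp tester mm [-35.  -83.9] z 58.1 head 6.78 tilt [-0.     -0.0004] q7 -1.51 F [-0.6  0.2 -1.6] w 39.2 g 35.0
clock: 52.1
position: [0.5865, -0.0835, 0.1503]
orientation: [3.136, 0.187, 0.005]
force: [0.7, -0.1, -1.5]
width: 0.0393
grip_force: 35.0
tray ((477.0435791015625, -355.63494873046875), (171.00697326660156, 338.3376159667969), 85.0380859375) ref (475.5,-354.5) -5.3
t=52.15 tcp tester mm [-31.9 -84. ] z 152.0 head 6.80 tilt [ 0.0057 -0.0006] q7 -1.48 F [ 0.7  0.1 -0.1] w 39.3 g 35.0
dp mm [-69.4 234.7   1.9] yaw 0.211
yellow 381 [442.1 216.3] [ 0.55291854 -0.39771955] ang -6.17 len [0.0414147  0.10997055]
green 358 [440.9 263.7] [ 0.39136065 -0.38241908] ang -5.03 len [0.03764072 0.1073804 ]
```

```bash
python3 -m creep '{"dp":[[-0.012,0.04,0],[-0.024,0.08,0],[-0.036,0.12,0],[-0.05,0.16,0],[-0.06,0.2,0],[-0.069,0.235,0],[-0.069,0.235,0],[-0.069,0.235,0.03],[-0.069,0.235,0.07],[-0.069,0.235,0.1]],"yaw":[0.03,0.07,0.11,0.15,0.19,0.211,0.211,0.211,0.211,0.211],"jaw":[-1,-1,-1,-1,-1,-1,-1,-1,-1,-1]}'
python3 -m creep '{"dp":[[0,0,0.01],[0,0,0.015],[0,0,0.015]],"yaw":[0,0,0],"jaw":[-1,-1,-1]}'
python3 tf.py y 68 36 6
```

```text
clock: 53.2
position: [0.5435, -0.3237, 0.0447]
orientation: [-3.137, 0.144, 0.004]
force: [-0.1, -0.8, -2.5]
width: 0.039
grip_force: 35.0
clock: 53.5
position: [0.5451, -0.3249, 0.0329]
orientation: [3.138, -0.144, 0.0]
force: [-0.9, -0.1, -1.8]
width: 0.0392
grip_force: 35.0
t=53.50 tcp tester mm [-102.3 -318.6] z 32.9 head -5.27 tilt [ 0.0003 -0.0001] q7 -1.26 F [-0.9 -0.1 -1.8] w 39.2 g 35.0
dp mm [ 1.4 -0.1 26.9] yaw 0.001
```

```bash
python3 -m creep '{"dp":[[0.001,0,0.005],[0.001,0,0.01],[0.001,0,0.015],[0.001,0,0.02],[0.001,0,0.023],[0.001,0,0.026],[0.001,0,0.027],[0.001,0,0.027]],"yaw":[0,0,0,0,0,0,0,0],"jaw":[-1,-1,-1,-1,-1,-1,-1,-1]}'
python3 tf.py y 68 36 6
python3 -m creep '{"dp":[[0,0,0],[0,0,0],[0,0,0],[0,0,0],[0,0,-0.02],[0,0,-0.06],[0,0,-0.11],[0,0,-0.16],[0,0,-0.2],[0,0,-0.22]],"yaw":[0,0,0,0,0,0,0,0,0,0],"jaw":[-1,0.2,0.2,0.2,0.2,0.4,0.4,0.4,0.4,0.4]}'
python3 -m creep '{"dp":[[0,-0.05,0],[0,-0.1,0],[0,-0.15,0],[0,-0.2,0],[0,-0.25,0],[0,-0.28,0],[0,-0.28,0],[0,-0.28,0]],"yaw":[0,0,0,0,0,0,0,0],"jaw":[0.4,0.4,0.4,0.4,0.4,0.4,0.4,0.4]}'
python3 - <<'E'
from h import *
t=save('t11','top'); c=t[150:300,250:475]; cv2.imwrite('pics/t11c.png',cv2.resize(c,None,fx=3.5,fy=3.5,interpolation=cv2.INTER_CUBIC)[:,:,::-1])
b=(395,175,470,310)
seg(t,(20,100,120),(35,255,255),b,.012,'yellow');seg(t,(45,80,20),(85,255,255),b,.012,'green');seg(t,(105,120,40),(125,255,255),b,.012,'blue')
s=save('s11','side')
b=(330,150,440,200)
seg(s,(20,100,120),(35,255,255),b,.010,'yellow','side');seg(s,(45,80,20),(85,255,255),b,.010,'green','side');seg(s,(105,120,40),(125,255,255),b,.010,'blue','side')
E
```

```text
clock: 54.3
position: [0.5456, -0.3252, 0.0057]
orientation: [3.138, -0.145, -0.0]
force: [-1.6, 0.0, 1.8]
width: 0.0392
grip_force: 35.0
t=54.30 tcp tester mm [-101.8 -319. ] z 5.7 head -5.29 tilt [-0.0002 -0.0001] q7 -1.26 F [-1.6  0.   1.8] w 39.2 g 35.0
dp mm [ 0.9 -0.3 -0.3] yaw 0.0
clock: 55.3
position: [0.5475, -0.3259, 0.2303]
orientation: [3.136, -0.145, 0.009]
force: [0.3, -0.8, 0.3]
width: 0.0617
grip_force: 0.0
clock: 56.1
position: [0.5715, -0.046, 0.2258]
orientation: [3.138, -0.142, 0.0]
force: [-0.1, -1.1, -0.1]
width: 0.0614
grip_force: 0.0
yellow 381 [442.  216.3] [ 0.55294811 -0.39761336] ang -6.2 len [0.04141658 0.10996207]
green 359 [440.9 263.7] [ 0.39134961 -0.38236326] ang -5.05 len [0.03775881 0.1072354 ]
blue 325 [420.8 215.4] [ 0.55739844 -0.32492532] ang -5.53 len [0.03703103 0.10479691]
yellow 156 [367.1 169.8] [ 0.55350605 -0.40474718] ang -7.07 len [0.05249366 0.11226842]
green 126 [403.6 179.7] [ 0.39288967 -0.38855614] ang -6.06 len [0.03970775 0.10288863]
blue 85 [359.7 177.3] [ 0.55848903 -0.32960311] ang -4.87 len [0.02877009 0.09832553]
```

View pics/t11c.png

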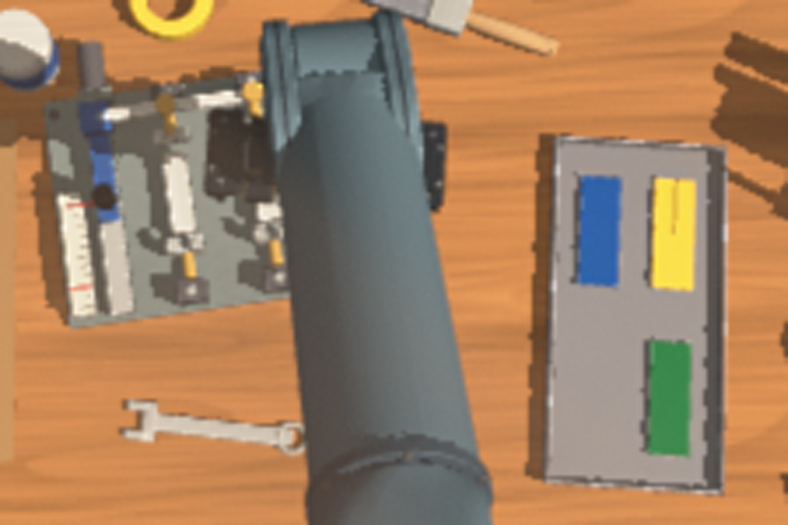

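The top view shows blue, yellow and green lying apart and flat in the tray. In crop pixels they are near (600,230), (673,233) and (668,398). The knob is back at the home mark near (103,197), and nothing else has been moved.

```bash
python3 -c "from rig import job_done; print(job_done())"
```

```text
the job is handed in; nothing more can be done
None
```

The job is handed in (no verdict shown): the old yellow coupon and both new ones, blue and green (no orange one was found), lie flat and apart in the tray, and the carriage was pulled about 79 mm (measured at the gripper), held for over a second and eased back home.

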